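# Pry the split ring out of a microscope light base

### The arm

A 6-joint arm with a two-finger parallel gripper is mounted at the origin on the work surface. World frame = base frame: x ahead of the robot, y to its left, z up, the work surface at z = 0. Lengths are in m, angles in degrees, forces in N, time in s.
With the tool pointing down it reaches from about 0.4 to 0.825 m from the base axis. Payload 7 kg.
Tool frame: the origin (TCP) lies at the very end of the fingers, on their centre line; the grasp point (between the pads) lies 19 mm behind it; z points along the fingers, y is the direction in which the jaws open and shut (so a half turn about z gives the same grasp; the last joint's range is limited). The gripper opens to 88 mm and grips with 3 to 60 N. Pads are 19 mm wide; open, the fingers measure 130 mm over their backs; the gripper's body (78 mm by 193 mm) begins 47 mm behind the grasp point.
Start: joints at [85.319, 20.546, 0.682, 0, -70.136, -16.507], TCP at [0.244, 0.629, 0.202] pointing down, gripper open.
Joint ranges: [-176.03, 176.03], [-82.01, 121.73], [-58.28, 71.71], [-173.87, 95.51], [-174.79, -0.11], [-173.66, 173.66]. Speed limits (degrees/s): [136.94, 136.94, 172.46, 180, 180, 180].

### API

Orientations are given as [roll, pitch, yaw] about the fixed x, y, z axes, in that order (R = Rz(yaw) Ry(pitch) Rx(roll)).
In Python, from plant import ctrl, snapshot, workorder gives the robot as it stands. The module is installed in compiled form; this text tells all that it offers.
- The arm moves only by the shell command python3 -m creep 'ROWS'. ROWS is JSON, a list of rows, each a list of 5 numbers: the shift along the tool's x, y, z scaled (see below), then the turn about the tool's z scaled (see below), then the finger opening in mm, from 0 to 87.6. A call has exactly 8 rows; each row is the pose to reach, as a shift and turn from the pose commanded when the call began, along the tool's axes at that moment, turning the shorter way round; what a row does not reach only later rows make up. The controller multiplies each number of a shift by 0.1 m and each number of a turn by 180 degrees. A row lasts 1/12 s, in which the tool goes at most 41.7 mm and 7.16 degrees, less where a joint would pass 70% of its speed; a pose out of reach is approached as far as the arm can. A call with a number of a shift or a turn outside -1 to 1 is refused whole. A call with a gripper value outside its range is refused whole. The fingers move at their own pace and stop on an object; the grip force is fixed at half the most. Time passes only in rows, so rows that repeat a pose let the fingers close, or fill a call up. It gives the time, the measured TCP pose, the force and the opening at its end, in the units of the state.
- ctrl.get_obs(): the state, without advancing time (a new reading comes with each control period).
- snapshot(name): name is "side" or "top" or "wrist"; returns a dict with "img" (420x560x3 uint8, blue, green, red), "camera_matrix" (3x3 intrinsics, pixels), "xyz" and "rotation" of the camera in the world. Camera axes: x right, y up, looking along -z (the intrinsics and any distortion apply to the point x, -y, -z); pixel columns grow to the right and rows downward; lengths in m; the calibration is good to about 2 mm. A picture is of the moment at which its call begins. There is no depth.
- workorder.close_job(): hands the job in, once; it reports no verdict.
The state is a dict: "clock": time; "joint_pos": joint angles; "qvel": joint speeds; "tau": joint torques, N m; "tool_pos": TCP position; "orientation": TCP orientation; "force": force on the tool from outside, world axes, zero at the start; "moment": the same for the moment, N m; "opening": finger opening in m.
Only numpy, scipy, OpenCV 4.12 (cv2) and the standard library are available. Lean on these libraries where they do the work, as an engineer would, in place of code of your own. Each camera call takes 0.05 s, during which the arm holds its last target.

### The job

The glass of the microscope's light base has to come out for cleaning: take the cranked pick from its rest, get its tip under the free end of the split ring at the gap and lift that end up past the little spring catch, which then holds it up. Put the pick back on its rest as you found it, then take the ring off and set it down flat in the parts tray without dropping it. Do not lean on the glass and leave everything else on the bench where it is.

Things in the scene. Friction and masses are not known exactly. Their poses are not given: they have to be found in the camera images.
- base: Fixed white light base of a microscope, block 170 x 170 mm, 45 mm high. Origin: centre of its underside, z up. In its top, centred on the origin, a round recess 119 mm across; the ring lies in it on a ledge (radii 44 to 60 mm) 38 mm above the table, 7 mm below the rim.
- notch (a point): Middle of the notch in the base's ledge, on its floor, 28 mm above the table, 52 mm from the base's centre towards the base's -x. The notch runs from 145 to 230 deg (counter-clockwise from the base's +x) between radii 43 and 59 mm: room for the pick's toe below the ring's free end.
- ring: Dark steel split ring, outer diameter 116, inner 92, 6 mm thick, about 90 g, rigid. Origin: centre of its circle, in its underside; z up. Its gap is centred on its own -x (ends at 155 and 205 deg counter-clockwise from its +x, 44 mm apart). Starts flat on the ledge with 1.5 mm of play, turned at most 5 deg from the base's axes.
- ring_end (a point): Free end of the ring to be pried: middle of the band (52 mm from the ring's centre), at 205 deg, on the underside; the toe fits below it when it enters along the ring's own direction (0.26, -0.97), 50 mm from the ring's centre at the end. Starts 38 mm up with 10 mm free below. With the ring on the catch it is about 52 mm up, the ring tilted about 8 deg and its band near this end clear of the rim, inside and out.
- catch (a joint): One-way spring catch on the base's rim, 5 mm over the ring's outer edge. 0 rad: level. The rising ring swings it up and out (at most 1.4 rad, about 1 N); once the ring is past its nose (near 1 rad, ring end lifted some 30 to 36 mm) it springs back to 0 under the ring and carries it. It never goes below 0 and does not hinder the ring upwards.
- catch_nose (a point): Nose of the level catch, 54 mm from the base's centre at 260 deg counter-clockwise from the base's +x, 50 mm above the table. The catch is 19 mm long (radially), 10 mm wide and spans 44.5 to 55.5 mm above the table; the ring then rests on its top, there 17 mm higher than at the start.
- pick: Cranked pick, 90 g. Origin: centre of the underside of its wooden handle, 130 mm long (x), 18 mm wide (y), 22 mm high (z, up). A 6 mm shank runs on to x = 85 mm and straight down to z = -60 mm; there a flat toe, 7 mm wide, 4 mm thick (z -62 to -58 mm), points to +x and ends at x = 105 mm. Lies level on its rest.
- rest: Fixed wooden rest of the pick. Origin: centre of the underside of its foot, 130 x 70 mm. Two posts, 12 mm thick, at x = -52 and 52 mm, have notches with floors 85 mm up and flared sides (top 104 mm up, 24 mm wide at the floor, 38 mm at the top). The pick belongs in it with its origin at (0, 0, 85 mm), toe to the rest's +x.
- glass: Round frosted white glass, 86 mm across, fixed in the middle of the base, top 36 mm above the table. Origin: centre of its underside. Do not lean on it (15 N at most).
- pick_tip (a point): Front end of the pick's toe, mid thickness: (105, 0, -60) mm in the pick's frame.
- tray: Fixed square aluminium parts tray, 160 x 160 mm outside, walls 4 mm thick and 22 mm high, floor about 4 mm thick. Origin: centre of its underside.
- jar1: Bystander: amber specimen jar, 50 mm across, 65 mm high. Origin: centre of its underside. Leave alone.
- jar2: Bystander: another such jar. Origin: centre of its underside. Leave alone.
- jar3: Bystander: a third such jar. Origin: centre of its underside. Leave alone.
- dish: Bystander: clear shallow dish, 84 mm across, 16 mm high. Origin: centre of its underside. Leave alone.
- slidebox: Bystander: black slide box 80 x 55 x 28 mm. Origin: centre of its underside. Leave alone.
- eyepiece: Bystander: black eyepiece standing upright, 42 mm across, 64 mm high. Origin: centre of its underside. Leave alone.
- driver: Bystander: screwdriver lying on the bench. Origin: middle of the tool, on the bench. Leave alone.
Mind the look-alikes: they are no part of the job. There is more than one size of the pick; the one meant has the size given above.

How it is judged:
By the outcome, as a careful person would: the job done as asked, in the order asked, and still so for the second after the job is handed in, with the robot touching nothing.
It also fails if it takes over 66 s, if anything falls off the work surface, if the arm or the gripper's body presses on something with over 40 N, if the wrist force passes 120 N, or if a joint passes its speed limit or range.

## Working session

There is one attempt and no reset: what is moved stays moved. The work goes in short steps, Python scripts to look and compute and a shell command to move; the robot and the scene stay as the last step left them, time stands still between calls to the robot, and variables do not carry over. Pictures are saved under pics/ and viewed, and the job is handed in when it is done.

```bash
mkdir -p pics; ls; python3 - <<'E'
from plant import ctrl, snapshot
import cv2, numpy as np
o=ctrl.get_obs()
print(o)
for n in ["side","top","wrist"]:
    s=snapshot(n); cv2.imwrite(f"pics/{n}0.png",s["img"])
    print(n,s["camera_matrix"],s["xyz"],s["rotation"],[k for k in s])
E
```

```text
pics
{'clock': 0.0, 'joint_pos': array([ 8.53188039e+01,  2.05898489e+01,  6.35171059e-01, -2.22624517e-02,
       -7.01360367e+01, -1.65062824e+01]), 'qvel': array([-0.08070618, -0.04438811, -0.04829242,  0.02136136, -0.01172353,
        0.06754925]), 'tau': array([ 2.67234309e-04, -5.82714307e+01,  2.93051237e+01,  6.99689224e+00,
        6.91245645e-03, -1.57537174e-04]), 'tool_pos': array([0.24378951, 0.62887429, 0.2013445 ]), 'orientation': array([ 1.79907077e+02, -5.71073585e-03, -2.11950550e+01]), 'force': array([-0.63663207,  0.46756411,  0.2458344 ]), 'moment': array([-0.0011099 ,  0.01259738, -0.02740596]), 'opening': 0.0871365188028434}
side [[396.71179792   0.         268.47640765]
 [  0.         396.71179792 209.02855863]
 [  0.           0.           1.        ]] [0.17838682 0.61963095 0.72030708] [  52.48376668    1.01100585 -152.95845983] ['img', 'camera_matrix', 'xyz', 'rotation']
top [[447.73722622   0.         284.75802487]
 [  0.         447.73722622 211.26561664]
 [  0.           0.           1.        ]] [ 0.45220907 -0.11189405  1.37689656] [  4.79554332  -0.34450637 -88.6459314 ] ['img', 'camera_matrix', 'xyz', 'rotation']
wrist [[376.32146637   0.         285.01348131]
 [  0.         376.32146637 206.34313993]
 [  0.           0.           1.        ]] [0.30562239 0.60492377 0.38294048] [-1.42122951e+01 -6.96325898e-02 -1.11228723e+02] ['img', 'camera_matrix', 'xyz', 'rotation']
```

View pics/side0.png

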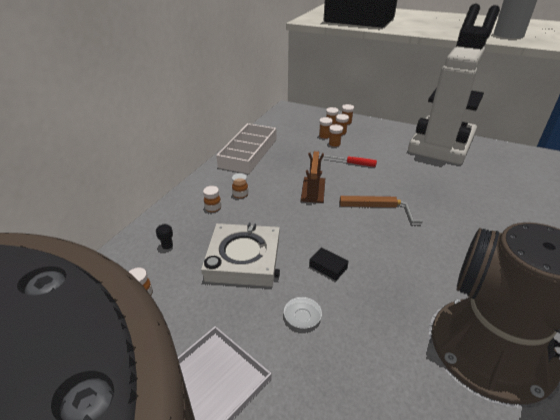

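View pics/top0.png

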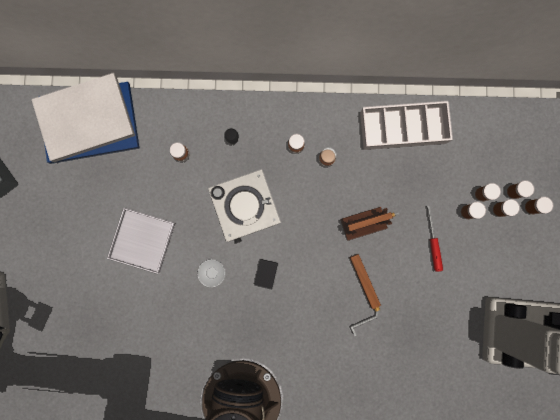

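View pics/wrist0.png

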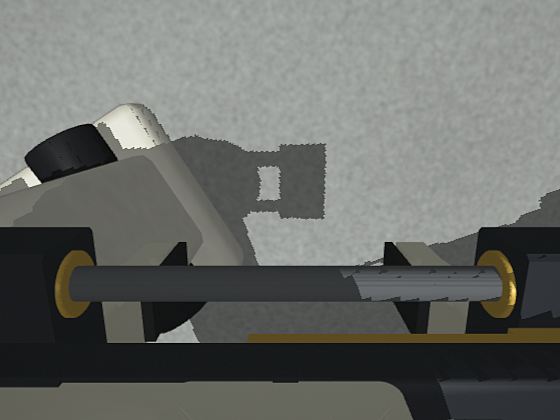

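```bash
cat > h.py <<'E'
import numpy as np, cv2
from scipy.spatial.transform import Rotation as R
from scipy.optimize import least_squares
import pickle,os
def ray(s,px):
    K=s["camera_matrix"]; u,v=px
    d=np.array([(u-K[0,2])/K[0,0],-(v-K[1,2])/K[1,1],-1.])
    M=R.from_euler('xyz',s["rotation"],degrees=True).as_matrix()
    return np.array(s["xyz"]),M@d
def onz(s,px,z):
    c,d=ray(s,px); return c+d*(z-c[2])/d[2]
def proj(s,p):
    M=R.from_euler('xyz',s["rotation"],degrees=True).as_matrix()
    q=(np.atleast_2d(p)-s["xyz"])@M
    K=s["camera_matrix"]
    return np.c_[K[0,0]*q[:,0]/-q[:,2]+K[0,2], -K[1,1]*q[:,1]/-q[:,2]+K[1,2]]
def tri(obs):
    A=np.zeros((3,3));b=np.zeros(3)
    for s,px in obs:
        c,d=ray(s,px); d=d/np.linalg.norm(d); P=np.eye(3)-np.outer(d,d); A+=P;b+=P@c
    x=np.linalg.solve(A,b)
    return x,[np.round(proj(s,x)[0]-px,1) for s,px in obs]
def snap(cam,name):
    from plant import snapshot
    s=snapshot(cam); cv2.imwrite(f"pics/{name}.png",s["img"]); pickle.dump(s,open(f"pics/{name}.pkl","wb")); return s
def load(name): return pickle.load(open(f"pics/{name}.pkl","rb"))
def crop(name,x0,y0,x1,y1,k,out):
    s=load(name) if isinstance(name,str) else name
    cv2.imwrite(f"pics/{out}.png",cv2.resize(s["img"][y0:y1,x0:x1],None,fx=k,fy=k,interpolation=cv2.INTER_CUBIC))
def togo(target,yaw=None):
    """tool-frame rows shift (units of 0.1m) from the measured pose to target; turn in units of 180deg"""
    from plant import ctrl
    o=ctrl.get_obs(); M=R.from_euler('xyz',o["orientation"],degrees=True).as_matrix()
    d=M.T@(np.array(target)-o["tool_pos"])/0.1
    t=0
    if yaw is not None:
        # tool z down: world yaw decreases with +turn
        dy=(yaw-o["orientation"][2]+90)%180-90
        t=-dy/180
    print("clock",round(o["clock"],2),"pos",o["tool_pos"].round(4),"rpy",o["orientation"].round(2),"shift",d.round(3),"turn",round(t,4), "F",o["force"].round(1),"open",round(o["opening"]*1e3,1))
E
python3 - <<'E'
from h import *
snap("side","s0"); snap("top","t0")
crop("t0",190,140,450,345,3,"t0c"); crop("s0",180,110,440,300,3,"s0c")
E
```

```text
(no output)
```

View pics/t0c.png

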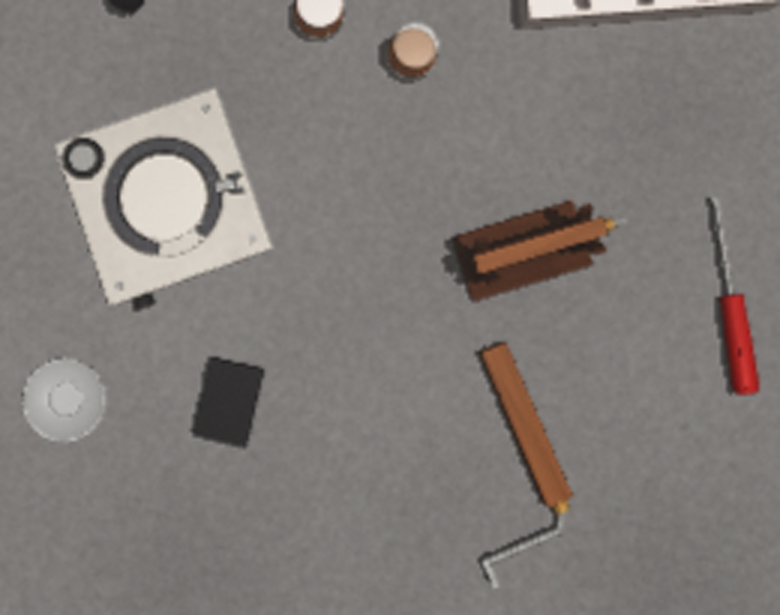

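View pics/s0c.png

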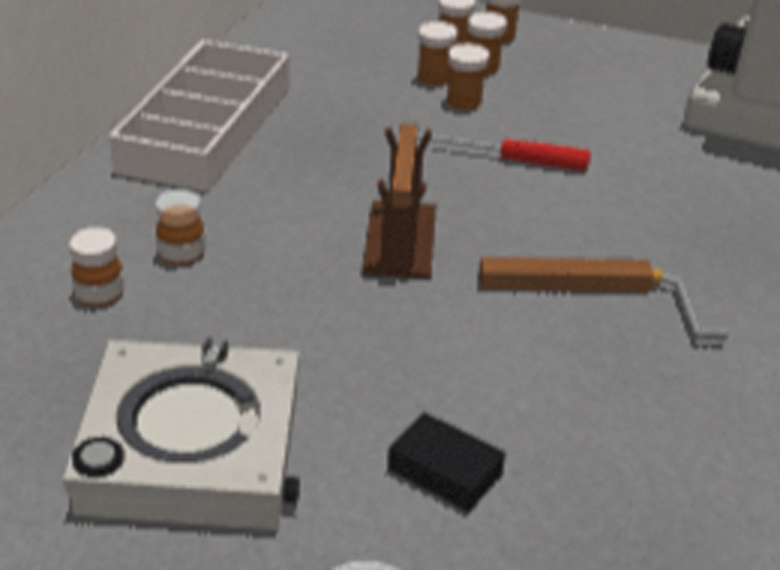

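```bash
python3 - <<'E'
from h import *
t=load("t0"); s=load("s0")
tp=lambda x,y:(190+(x-1)/3,140+(y-1)/3); sp=lambda x,y:(180+(x-1)/3,110+(y-1)/3)
for n,p,z in [("handle back",(477,263),.107),("handle front",(610,225),.107),("base TL",(57,146),.045),("TR",(216,89),.045),("BR",(272,246),.045),("BL",(113,304),.045),("ringc",(163,196),.045),("catch",(228,184),.055),("ringend",(203,236),.044),("otherend",(153,253),.044),("big back",(493,350),.03),("big front",(560,497),.03)]:
    print(n,onz(t,tp(*p),z).round(4))
for n,a,b in [("BR",(272,246),(298,350)),("TR",(216,89),(110,342)),("BL",(113,304),(279,492)),("TL",(57,146),(70,487)),("handlebacktop",(477,263),(401,201)),("front",(606,226),(408,126))]:
    print(n,tri([(t,tp(*a)),(s,sp(*b))]))
for n,p in [("tray",[(112,260),(160,272),(174,223),(124,209)])]:
    q=np.array([onz(t,x,.022) for x in p]);print(n,q.round(4),q.mean(0))
for c in ["wrist0"]: 
    from plant import ctrl
    o=ctrl.get_obs();print(o["clock"])
E
```

```text
handle back [ 0.5175 -0.2996  0.107 ]
handle front [ 0.5566 -0.4255  0.107 ]
base TL [0.6275 0.1122 0.045 ]
TR [ 0.689  -0.0448  0.045 ]
BR [ 0.5327 -0.1048  0.045 ]
BL [0.4715 0.0509 0.045 ]
ringc [0.5799 0.0049 0.045 ]
catch [ 0.5925 -0.0599  0.055 ]
ringend [ 0.5411 -0.036   0.044 ]
otherend [0.523  0.0131 0.044 ]
big back [ 0.4349 -0.3279  0.03  ]
big front [ 0.2916 -0.3959  0.03  ]
BR (array([ 0.53176256, -0.10525363,  0.04315473]), [array([0.1, 0.4]), array([-0.4, -0. ])])
TR (array([ 0.68936106, -0.04482824,  0.04047204]), [array([0.1, 0.1]), array([-0.2, -0. ])])
BL (array([0.47130612, 0.0514115 , 0.04022836]), [array([0. , 0.1]), array([-0.1, -0. ])])
TL (array([0.62727596, 0.11321498, 0.03224001]), [array([0.4, 0.6]), array([-0.9, -0.1])])
handlebacktop (array([ 0.51682754, -0.30292457,  0.08824786]), [array([0.2, 0.6]), array([-0.6, -0. ])])
front (array([ 0.55614543, -0.42329126,  0.10041007]), [array([-0., -0.]), array([0., 0.])])
tray [[0.4067 0.3977 0.022 ]
 [0.3744 0.2522 0.022 ]
 [0.5223 0.2168 0.022 ]
 [0.5612 0.37   0.022 ]] [0.46614889 0.30919203 0.022     ]
0.25
```

```bash
python3 -m creep '[[0.1,0.1,0,0.02,87],[0.22,0.22,0,0.05,87],[0.35,0.35,0,0.08,87],[0.48,0.48,0,0.11,87],[0.61,0.61,0,0.14,87],[0.74,0.74,0,0.17,87],[0.87,0.87,0,0.2,87],[1,1,0,0.2,87]]'
```

```text
clock: 0.92
tool_pos: [0.3013, 0.4989, 0.2022]
orientation: [180.0, -0.0, -57.4]
force: [0.6, 0.5, -0.7]
opening: 0.0869
```

```bash
A='[[0.13,0,0,0,87],[0.25,0.01,0,0,87],[0.38,0.02,0,0,87],[0.5,0.03,0,0,87],[0.63,0.04,0,0,87],[0.75,0.05,0,0,87],[0.88,0.06,0,0,87],[1,0.06,0,0,87]]'; python3 -m creep '[[0.13,0,0,0,87],[0.25,0.01,0,0,87],[0.38,0.02,0,0,87],[0.5,0.03,0,0,87],[0.63,0.04,0,0,87],[0.75,0.05,0,0,87],[0.88,0.06,0,0,87],[1,0.06,0,0,87]]'
python3 -m creep '[[0.13,0,0,0,87],[0.25,0.01,0,0,87],[0.38,0.02,0,0,87],[0.5,0.03,0,0,87],[0.63,0.04,0,0,87],[0.75,0.05,0,0,87],[0.88,0.06,0,0,87],[1,0.06,0,0,87]]'
python3 -m creep '[[0.13,0,0,0,87],[0.25,0.01,0,0,87],[0.38,0.02,0,0,87],[0.5,0.03,0,0,87],[0.63,0.04,0,0,87],[0.75,0.05,0,0,87],[0.88,0.06,0,0,87],[1,0.06,0,0,87]]'
python3 -m creep '[[0.13,0,0,0,87],[0.25,0.01,0.1,0,87],[0.38,0.02,0.2,0,87],[0.5,0.03,0.3,0,87],[0.63,0.04,0.4,0,87],[0.75,0.05,0.4,0,87],[0.88,0.06,0.4,0,87],[1,0.06,0.4,0,87]]'
python3 -m creep '[[0.13,0,0,0,87],[0.25,0.01,0,0,87],[0.38,0.02,0,0,87],[0.5,0.03,0,0,87],[0.63,0.04,0,0,87],[0.75,0.05,0,0,87],[0.88,0.06,0,0,87],[0.95,0.06,0,0,87]]'
python3 -c "
from h import *
snap('wrist','w1'); s=snap('side','s1'); togo([0.5,0,.2]); print(load('w1')['xyz'])"
```

```text
clock: 1.58
tool_pos: [0.3507, 0.4115, 0.2023]
orientation: [180.0, 0.0, -57.2]
force: [-0.3, -0.4, -0.3]
opening: 0.087
clock: 2.25
tool_pos: [0.3999, 0.3241, 0.2023]
orientation: [180.0, 0.0, -57.2]
force: [-0.1, -0.3, -0.7]
opening: 0.0875
clock: 2.92
tool_pos: [0.449, 0.2369, 0.2023]
orientation: [-180.0, 0.0, -57.2]
force: [0.3, -0.2, -0.9]
opening: 0.0872
clock: 3.58
tool_pos: [0.4981, 0.1495, 0.162]
orientation: [180.0, -0.0, -57.2]
force: [0.4, -0.2, -0.4]
opening: 0.0869
clock: 4.25
tool_pos: [0.5447, 0.0663, 0.1623]
orientation: [-180.0, -0.0, -57.2]
force: [-0.5, 0.0, -0.7]
opening: 0.0869
clock 4.35 pos [0.5446 0.0667 0.1621] rpy [179.99  -0.   -57.27] shift [ 0.32   0.736 -0.379] turn 0 F [-0.4 -0.1  1.3] open 87.0
[0.58067097 0.01045455 0.34379048]
```

View pics/w1.png

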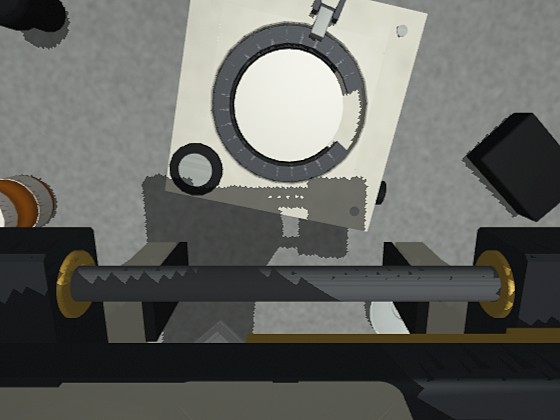

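```bash
python3 -c "
from h import *
crop('w1',160,0,440,210,2.8,'w1c')"
```

```text
(no output)
```

View pics/w1c.png

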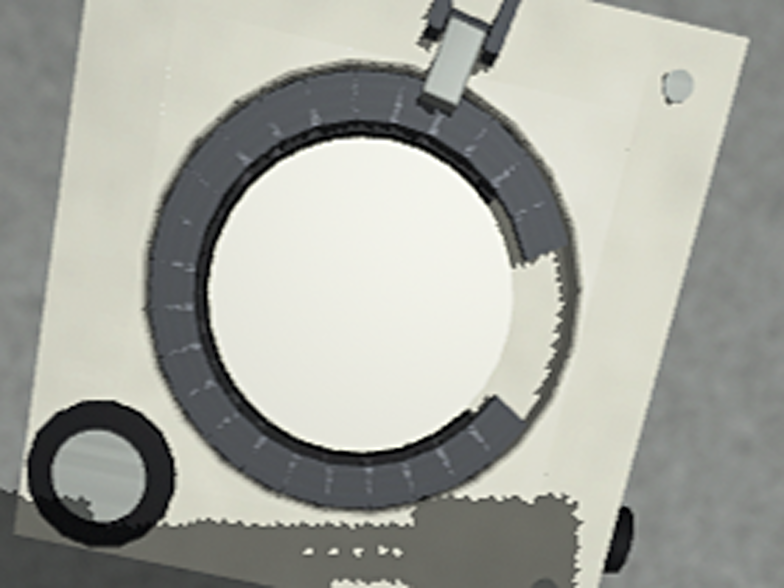

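```bash
cat >> h.py <<'E'
def ringpoly(x,y,z,yaw,n=60,ro=.058,ri=.046):
    a=np.radians(np.linspace(-155,155,n)+yaw)
    o=np.c_[x+ro*np.cos(a),y+ro*np.sin(a),np.full(n,z)]
    i=np.c_[x+ri*np.cos(a),y+ri*np.sin(a),np.full(n,z)]
    return np.r_[o,i[::-1]]
def fillp(s,P,shape=(420,560),up=8):
    m=np.zeros(shape,np.uint8)
    q=proj(s,P); cv2.fillPoly(m,[np.round(q*256).astype(np.int32)],255,cv2.LINE_AA,8)
    return m/255.
E
python3 - <<'E'
from h import *
from scipy.optimize import minimize
s=load("w1"); im=s["img"].astype(float)
print(im[int(290/2.8),160+int(170/2.8)],im[int(100/2.8),160+int(330/2.8)],im[int(290/2.8),160+int(204/2.8)],im[int(330/2.8),160+int(566/2.8)])
b,g,r=im[...,0],im[...,1],im[...,2]
m=((b-r>3)&(g<150)&(g>60)).astype(float)
m[:, :200]=0;m[190:]=0;m[:,375:]=0
m[:36,300:]=m[:36,300:]
cv2.imwrite("pics/m1.png",cv2.resize(m*255,None,fx=1.4,fy=1.4))
def cost(p):
    w=fillp(s,ringpoly(p[0],p[1],.044,p[2]*100)); d=abs(w-m); d[:42,308:340]=0; return d.sum()
best=min((minimize(cost,[.58+dx,.005,.18+a],method="Nelder-Mead",options=dict(initial_simplex=np.array([.58+dx,.005,.18+a])+np.r_[[[0,0,0]],np.eye(3)*[.006,.006,.06]],xatol=1e-6)) for dx in(-.004,.004) for a in(-.05,.05)),key=lambda r:r.fun)
print(best.x,best.fun,m.sum())
p=best.x; 
im2=s["img"].copy(); q=proj(s,ringpoly(p[0],p[1],.044,p[2]*100)); cv2.polylines(im2,[np.round(q*16).astype(np.int32)],True,(0,0,255),1,cv2.LINE_AA,4)
cv2.imwrite("pics/ov1.png",cv2.resize(im2[0:210,160:440],None,fx=2.8,fy=2.8,interpolation=cv2.INTER_CUBIC))
E
```

```text
[86. 84. 81.] [95. 90. 88.] [29. 28. 26.] [75. 81. 81.]
[0.58021448 0.00630203 0.221601  ] 514.070588235294 6027.0[ WARN:0@0.616] global loadsave.cpp:1063 imwrite_ Unsupported depth image for selected encoder is fallbacked to CV_8U.
```

View pics/ov1.png

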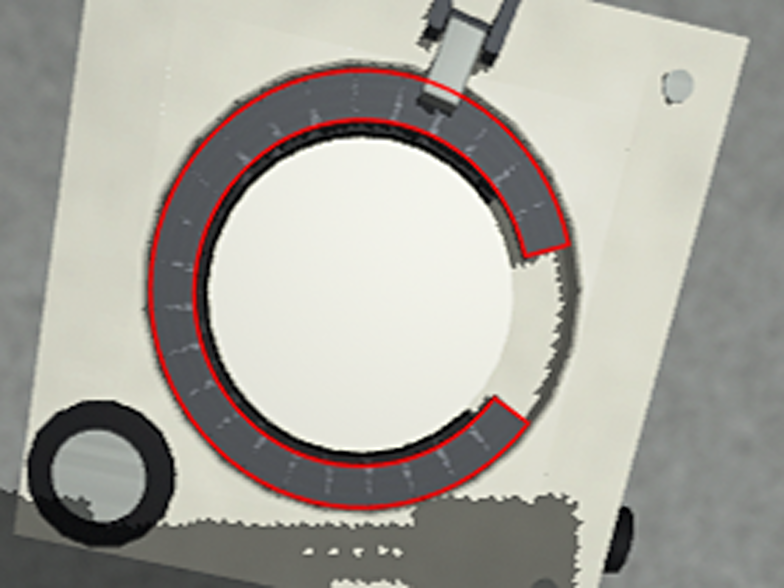

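```bash
python3 -m creep '[[0.13,0.1,0,0,87],[0.25,0.19,0,0,87],[0.38,0.28,0,0,87],[0.5,0.37,0,0,87],[0.63,0.46,0,0,87],[0.75,0.55,0,0,87],[0.88,0.64,0,0,87],[0.98,0.74,0,0,87]]'
python3 -m creep '[[0.13,0.1,0,0,87],[0.25,0.19,0,0,87],[0.38,0.28,0,0,87],[0.5,0.37,0,0,87],[0.63,0.46,0,0,87],[0.75,0.55,0,0,87],[0.88,0.64,0,0,87],[0.98,0.74,0,0,87]]'
python3 -c "
from h import *
snap('wrist','w2')"
python3 -m creep '[[0.13,0.1,0,0.01,87],[0.25,0.19,0,0.02,87],[0.38,0.28,0,0.04,87],[0.5,0.37,0,0.06,87],[0.63,0.46,0,0.08,87],[0.75,0.55,0,0.086,87],[0.88,0.64,0,0.086,87],[0.98,0.74,0,0.086,87]]'
python3 -c "
from h import *
snap('wrist','w3'); togo([0.5,0,.2]); print(load('w3')['xyz'],load('w2')['xyz'])"
```

```text
clock: 5.02
tool_pos: [0.5351, -0.0552, 0.1623]
orientation: [-180.0, -0.0, -57.2]
force: [0.0, -0.3, 0.2]
opening: 0.0869
clock: 5.68
tool_pos: [0.5259, -0.1779, 0.1623]
orientation: [-180.0, -0.0, -57.2]
force: [0.7, -0.1, -0.3]
opening: 0.087
clock: 6.4
tool_pos: [0.517, -0.3002, 0.1622]
orientation: [-180.0, -0.0, -72.7]
force: [0.5, 0.3, -0.6]
opening: 0.087
clock 6.45 pos [ 0.5163 -0.3018  0.1621] rpy [ 1.7997e+02 -1.0000e-02 -7.2700e+01] shift [-2.93  -0.742 -0.38 ] turn 0 F [-0.4 -2.   0.9] open 87.0
[ 0.53686996 -0.36355433  0.34371687] [ 0.56190384 -0.2337306   0.34378574]
```

View pics/w2.png

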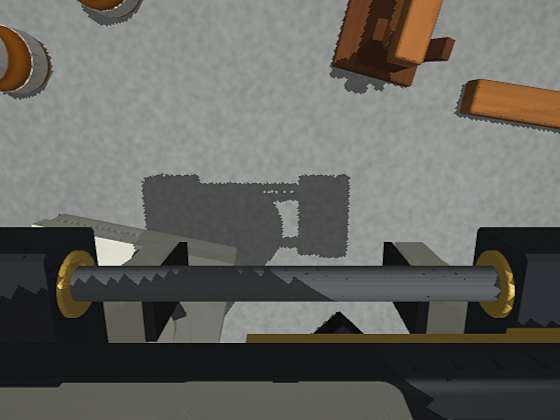

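View pics/w3.png

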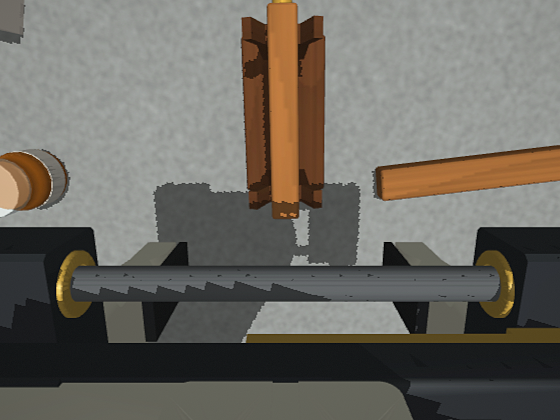

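```bash
python3 - <<'E'
from h import *
crop('w3',220,0,350,225,2.6,'w3c')
crop('w2',320,0,470,100,4,'w2c')
E
```

```text
(no output)
```

View pics/w3c.png

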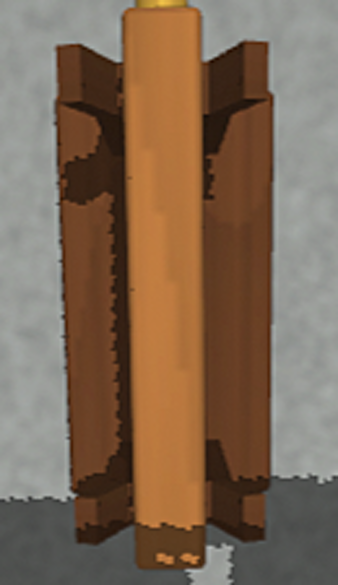

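View pics/w2c.png

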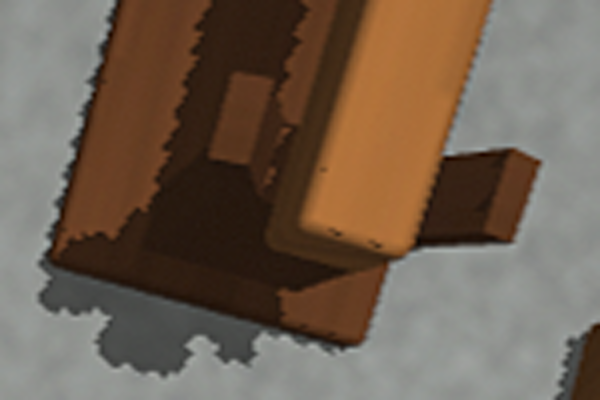

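```bash
python3 - <<'E'
from h import *
a=load('w3'); b=load('w2'); t=load('t0')
A=lambda x,y:(220+(x-1)/2.6,(y-.8)/2.6); B=lambda x,y:(320+(x-1.5)/4,(y-1.5)/4)
for p,q in [((136,566),(302,232)),((204,566),(407,258))]:
    print(tri([(a,A(*p)),(b,B(*q))]))
c=[onz(a,A(*p),.107) for p in[(123,9),(202,9),(136,567),(204,567)]]
c=np.array(c);print(c.round(4)); f=c[:2].mean(0);k=c[2:].mean(0);print("centre",(f+k)/2,"len",np.linalg.norm(f-k),"w",np.linalg.norm(c[0]-c[1]),np.linalg.norm(c[2]-c[3]),"yaw",np.degrees(np.arctan2(*(f-k)[1::-1])))
# rest posts tops z .104: front post outer corners, back post outer corners
r=np.array([onz(a,A(*p),.104) for p in[(58,46),(267,41),(80,541),(262,541)]]);print(r.round(4))
r2=np.array([onz(a,A(*p),.010) for p in[(57,100),(271,95),(73,490),(268,488)]]);print(r2.round(4))
E
```

```text
(array([ 0.52419117, -0.29537778,  0.10379409]), [array([1. , 0.6]), array([-0.9, -0.9])])
(array([ 0.50825511, -0.30076565,  0.10416299]), [array([0.3, 0.1]), array([-0.2, -0.2])])
[[ 0.5646 -0.4173  0.107 ]
 [ 0.548  -0.4224  0.107 ]
 [ 0.525  -0.2962  0.107 ]
 [ 0.5087 -0.3013  0.107 ]]
centre [ 0.53659668 -0.35931294  0.107     ] len 0.12736967651863768 w 0.017342054053240595 0.01710533662227341 yaw -71.95656554294169
[[ 0.5767 -0.4064  0.104 ]
 [ 0.5323 -0.4213  0.104 ]
 [ 0.5404 -0.2977  0.104 ]
 [ 0.4964 -0.3114  0.104 ]]
[[ 0.5884 -0.4081  0.01  ]
 [ 0.5243 -0.4296  0.01  ]
 [ 0.5491 -0.2887  0.01  ]
 [ 0.4847 -0.3096  0.01  ]]
```

```bash
python3 -c "
from h import *
togo([.5453,-.3859,.077],-72.0)"
```

```text
clock 6.45 pos [ 0.5163 -0.3018  0.1621] rpy [ 1.7997e+02 -1.0000e-02 -7.2700e+01] shift [ 0.889 -0.027  0.851] turn -0.0039 F [-0.4 -2.   0.9] open 87.0
```

```bash
python3 -m creep '[[0.2,0,0,0,87],[0.45,-0.01,0.05,0,87],[0.7,-0.02,0.2,-0.004,87],[0.9,-0.02,0.4,-0.004,87],[0.9,-0.02,0.6,-0.004,87],[0.9,-0.02,0.75,-0.004,87],[0.9,-0.02,0.85,-0.004,87],[0.9,-0.02,0.85,-0.004,87]]'
python3 -m creep '[[0,0,0,0,60],[0,0,0,0,40],[0,0,0,0,30],[0,0,0,0,20],[0,0,0,0,10],[0,0,0,0,10],[0,0,0,0,10],[0,0,0,0,10]]'
python3 -c "
from h import *
snap('wrist','w4'); snap('side','s4');togo([0.5,0,.2]);crop('s4',280,140,440,240,4,'s4c')"
```

```text
clock: 7.12
tool_pos: [0.5442, -0.384, 0.0747]
orientation: [179.8, 0.2, -72.0]
force: [-0.7, 0.1, -0.6]
opening: 0.0867
clock: 7.78
tool_pos: [0.5456, -0.3851, 0.0774]
orientation: [-180.0, -0.0, -72.0]
force: [0.1, -0.5, -0.4]
opening: 0.039
clock 7.88 pos [ 0.5455 -0.3851  0.0772] rpy [180.     0.   -71.95] shift [-3.802 -0.76  -1.227] turn 0 F [-0.9 -0.   0. ] open 31.1
```

View pics/s4.png

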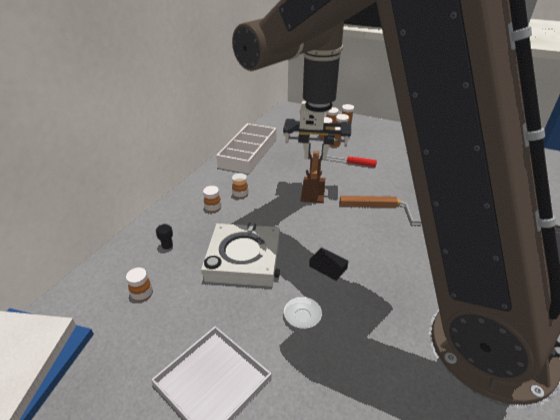

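View pics/w4.png

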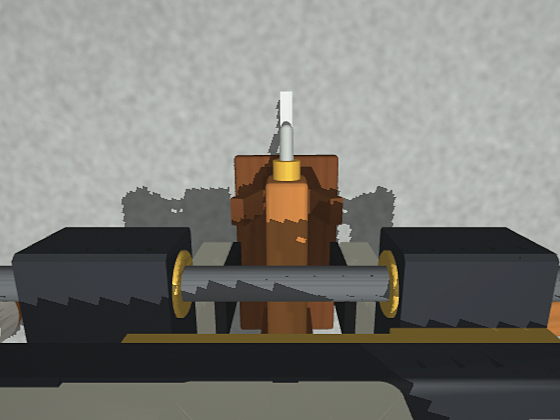

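```bash
python3 -m creep '[[0,0,0,0,10],[0,0,0,0,10],[0,0,0,0,10],[0,0,0,0,10],[0,0,0,0,10],[0,0,0,0,10],[0,0,0,0,10],[0,0,0,0,10]]'
python3 -c "
from h import *
snap('wrist','w5'); togo([0.5,0,.2])
a=load('w4');b=load('w5')
crop('w5',220,70,360,210,4,'w5c')"
```

```text
clock: 8.55
tool_pos: [0.5455, -0.385, 0.0772]
orientation: [180.0, 0.0, -72.0]
force: [-0.3, -0.6, 0.4]
opening: 0.0173
clock 8.6 pos [ 0.5455 -0.385   0.0772] rpy [180.     0.   -71.95] shift [-3.802 -0.76  -1.228] turn 0 F [-0.1 -0.7 -0.4] open 17.4
```

View pics/w5c.png

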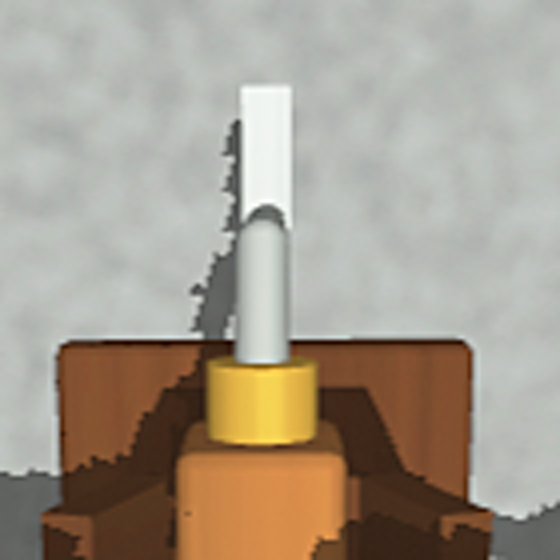

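```bash
python3 - <<'E'
from h import *
b=load('w5')
tip=onz(b,(220+(266-1.5)/4,70+(86-1.5)/4),.027); print(tip)
M=R.from_euler('xyz',[180,0,-72],degrees=True).as_matrix()
print("tip in tool",(M.T@(tip-np.array([.5455,-.385,.0772]))).round(4))
for z in (.025,.030): 
  t2=onz(b,(220+(266-1.5)/4,70+(86-1.5)/4),z);print((M.T@(t2-np.array([.5455,-.385,.0772]))).round(4))
# toe width check
l=onz(b,(220+(241-1.5)/4,70+(86-1.5)/4),.027);r=onz(b,(220+(292-1.5)/4,70+(86-1.5)/4),.027);print(np.linalg.norm(l-r))
E
python3 -m creep '[[0,0,-0.05,0,10],[0,0,-0.15,0,10],[0,0,-0.3,0,10],[0,0,-0.45,0,10],[0,0,-0.6,0,10],[0,0,-0.7,0,10],[0,0,-0.8,0,10],[0,0,-0.8,0,10]]'
python3 -c "
from h import *
snap('wrist','w6'); snap('side','s6'); togo([0.5,0,.2])
crop('w6',220,30,360,210,3,'w6c'); crop('s6',250,60,450,220,4,'s6c')"
```

```text
[ 0.5692033 -0.4589672  0.027    ]
tip in tool [0.0777 0.0003 0.0502]
[0.0778 0.0003 0.0522]
[0.0775 0.0003 0.0472]
0.007515925298892324
clock: 9.27
tool_pos: [0.5466, -0.3856, 0.1601]
orientation: [-179.8, -0.2, -71.9]
force: [1.0, -0.2, -0.6]
opening: 0.0174
clock 9.37 pos [ 0.5456 -0.3849  0.1574] rpy [-179.97   -0.    -71.96] shift [-3.801 -0.759 -0.426] turn 0 F [-0.4 -0.7 -1. ] open 17.6
```

View pics/w6c.png

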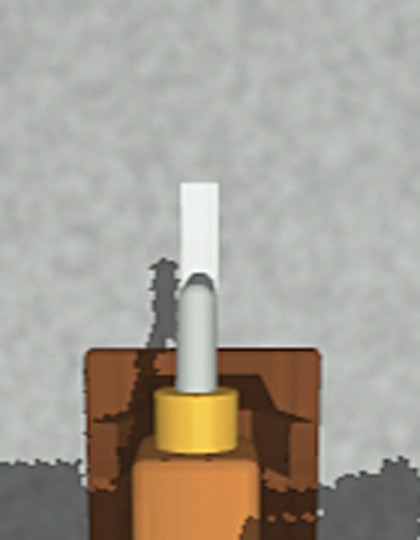

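View pics/s6c.png

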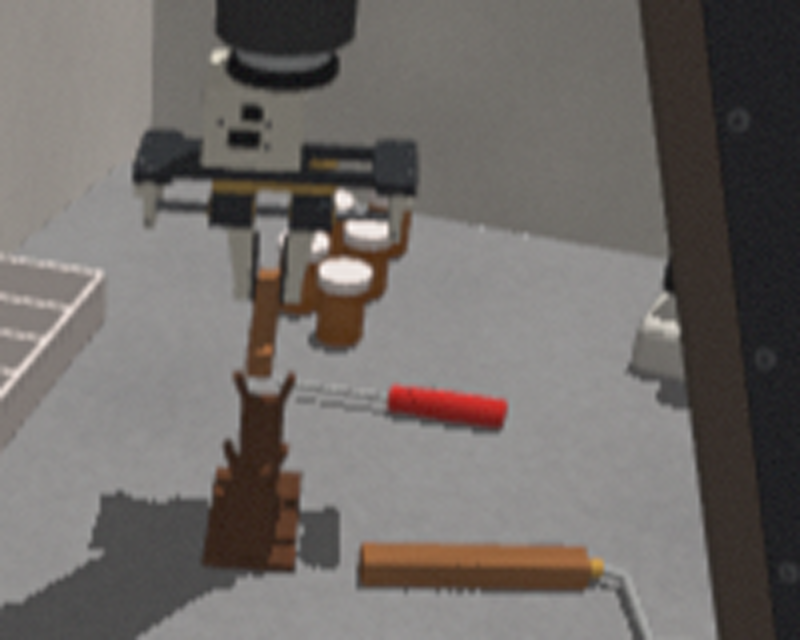

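```bash
cat > tgt.py <<'E'
from h import *
def tcp(c,ryaw,along,lat=.0492,tipx=.0777,tipy=.0003):
    u=np.radians(ryaw-75); f=np.radians(ryaw+195)
    tip=np.array(c)+lat*np.array([np.cos(f),np.sin(f)])+along*np.array([np.cos(u),np.sin(u)])
    T=tip-tipx*np.array([np.cos(u),np.sin(u)])-tipy*np.array([np.sin(u),-np.cos(u)])
    return tip,T,np.degrees(u)
E
python3 -c "
from tgt import *
tip,T,y=tcp([.5802,.0063],22.2,.002); print(tip,T,y)
togo([*T,.16],y)"
```

```text
[ 0.54221993 -0.02503934] [0.49548153 0.03703242] -52.8
clock 9.37 pos [ 0.5456 -0.3849  0.1574] rpy [-179.97   -0.    -71.96] shift [-4.167 -0.831 -0.026] turn -0.1064 F [-0.4 -0.7 -1. ] open 17.6
```

```bash
python3 -m creep '[[0,0,-0.15,0,10],[-0.05,0,-0.4,0,10],[-0.2,-0.04,-0.4,0,10],[-0.35,-0.08,-0.4,0,10],[-0.5,-0.12,-0.4,0,10],[-0.65,-0.14,-0.4,0,10],[-0.8,-0.17,-0.4,0,10],[-0.95,-0.2,-0.4,0,10]]'
python3 -m creep '[[-0.13,-0.02,0,0,10],[-0.25,-0.05,0,0,10],[-0.38,-0.08,0,0,10],[-0.5,-0.1,0,0,10],[-0.63,-0.12,0,0,10],[-0.75,-0.15,0,0,10],[-0.88,-0.18,0,0,10],[-1,-0.2,0,0,10]]'
python3 -m creep '[[-0.13,-0.02,0,0,10],[-0.25,-0.05,0,0,10],[-0.38,-0.08,0,0,10],[-0.5,-0.1,0,0,10],[-0.63,-0.12,0,0,10],[-0.75,-0.15,0,0,10],[-0.88,-0.18,0,0,10],[-1,-0.2,0,0,10]]'
python3 -m creep '[[-0.13,-0.02,0,-0.01,10],[-0.25,-0.05,0,-0.03,10],[-0.38,-0.08,0.05,-0.05,10],[-0.5,-0.1,0.1,-0.07,10],[-0.63,-0.12,0.15,-0.09,10],[-0.75,-0.15,0.2,-0.106,10],[-0.88,-0.18,0.2,-0.106,10],[-1,-0.2,0.2,-0.106,10]]'
python3 -c "
from tgt import *
snap('wrist','w7')
tip,T,y=tcp([.5802,.0063],22.2,.002); print(tip,T,y)
togo([*T,.16],y)"
```

```text
clock: 10.03
tool_pos: [0.5344, -0.2867, 0.1965]
orientation: [179.9, 0.0, -71.9]
force: [0.5, 0.5, -0.2]
opening: 0.0174
clock: 10.7
tool_pos: [0.523, -0.186, 0.1973]
orientation: [-180.0, -0.0, -71.9]
force: [0.8, 0.6, -0.4]
opening: 0.0174
clock: 11.37
tool_pos: [0.5111, -0.0847, 0.1973]
orientation: [-180.0, -0.0, -71.9]
force: [0.8, 0.0, -1.4]
opening: 0.0175
clock: 12.03
tool_pos: [0.4988, 0.0165, 0.177]
orientation: [180.0, 0.0, -52.8]
force: [0.2, -0.5, -2.0]
opening: 0.0174
[ 0.54221993 -0.02503934] [0.49548153 0.03703242] -52.8
clock 12.08 pos [0.4989 0.0177 0.1772] rpy [-1.7998e+02  1.0000e-02 -5.2840e+01] shift [-0.174 -0.09   0.172] turn -0.0002 F [-0.2  1.5 -1. ] open 17.4
```

View pics/w7.png

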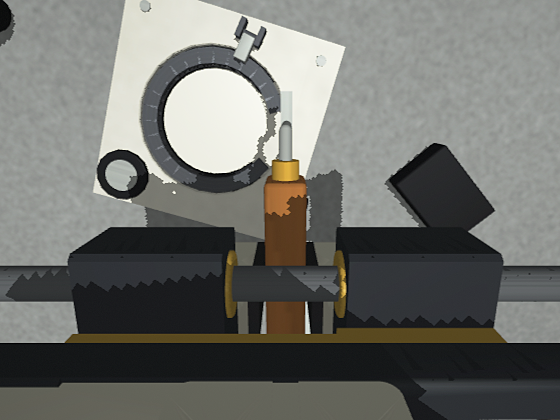

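```bash
cat > fit.py <<'E'
from h import *
from scipy.optimize import minimize
def ringfit(s,box,ign,z=.044,x0=(.5802,.0063,.222),show=None):
    im=s["img"].astype(float); b,g,r=im[...,0],im[...,1],im[...,2]
    m=((b-r>3)&(g<150)&(g>60)).astype(float)
    w=np.zeros_like(m); w[box[1]:box[3],box[0]:box[2]]=1
    for a in ign: w[a[1]:a[3],a[0]:a[2]]=0
    x0=np.array(x0)
    def cost(p): return (w*abs(fillp(s,ringpoly(p[0],p[1],z,p[2]*100))-m)).sum()
    best=min((minimize(cost,x0+d,method="Nelder-Mead",options=dict(initial_simplex=x0+d+np.r_[[[0,0,0]],np.eye(3)*[.005,.005,.05]],xatol=1e-6)) for d in ([.003,0,.03],[-.003,0,-.03],[0,.003,0])),key=lambda r:r.fun)
    if show:
        im2=s["img"].copy(); p=best.x; q=proj(s,ringpoly(p[0],p[1],z,p[2]*100)); cv2.polylines(im2,[np.round(q*16).astype(np.int32)],True,(0,0,255),1,cv2.LINE_AA,4)
        cv2.imwrite(f"pics/{show}.png",cv2.resize(im2[box[1]:box[3],box[0]:box[2]],None,fx=3,fy=3,interpolation=cv2.INTER_CUBIC))
    return best.x,best.fun
E
python3 - <<'E'
from fit import *
a=load('w1');b=load('w7')
for z in (.034,.039,.044,.049,.054):
    print(z,ringfit(a,(200,0,375,190),[(308,0,340,42)],z)[0].round(4),ringfit(b,(125,20,290,205),[(225,20,275,66),(268,80,290,205)],z,show='ov7')[0].round(4))
E
```

```text
0.034 [0.5818 0.0063 0.2173] [0.5831 0.007  0.0469]
0.039 [0.5806 0.0065 0.2158] [0.5814 0.0066 0.0481]
0.044 [0.5803 0.0065 0.2219] [0.58   0.0058 0.1966]
0.049 [0.5799 0.0064 0.2304] [0.5783 0.0053 0.0324]
0.054 [0.579  0.0063 0.2153] [ 0.5766  0.0043 -0.5287]
```

View pics/ov7.png

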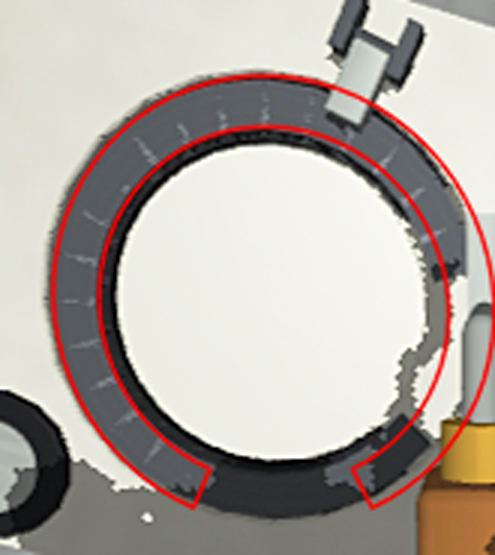

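```bash
python3 -m creep '[[-0.04,-0.02,0.05,0,10],[-0.08,-0.04,0.15,0,10],[-0.12,-0.06,0.25,0,10],[-0.17,-0.09,0.35,0,10],[-0.17,-0.09,0.45,0,10],[-0.17,-0.09,0.5,0,10],[-0.17,-0.09,0.5,0,10],[-0.17,-0.09,0.5,0,10]]'
python3 -c "
from tgt import *
snap('wrist','w8');snap('side','s8')
tip,T,y=tcp([.5802,.0063],22.2,.002)
togo([*T,.0852],y)
crop('w8',140,0,360,200,3.5,'w8c')"
```

```text
clock: 12.75
tool_pos: [0.496, 0.034, 0.1269]
orientation: [179.9, 0.0, -52.9]
force: [0.0, -0.2, -0.6]
opening: 0.017
clock 12.85 pos [0.4965 0.0342 0.1276] rpy [-1.7997e+02 -2.0000e-02 -5.2880e+01] shift [-0.029 -0.009  0.424] turn -0.0004 F [-0.6  0.2 -0.8] open 17.7
```

View pics/w8c.png

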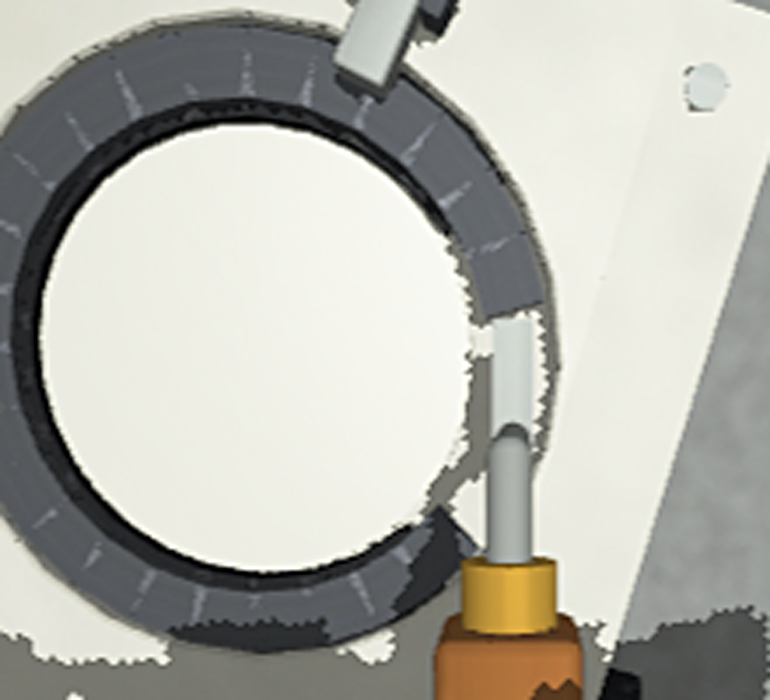

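```bash
python3 -m creep '[[-0.03,-0.01,0.05,0,10],[-0.03,-0.01,0.12,0,10],[-0.03,-0.01,0.2,0,10],[-0.03,-0.01,0.28,0,10],[-0.03,-0.01,0.35,0,10],[-0.03,-0.01,0.4,0,10],[-0.03,-0.01,0.42,0,10],[-0.03,-0.01,0.42,0,10]]'
python3 -c "
from tgt import *
snap('wrist','w9');snap('side','s9')
tip,T,y=tcp([.5802,.0063],22.2,.018)
togo([*T,.0852],y)
crop('w9',140,0,360,200,3.5,'w9c')
crop('s9',180,200,320,300,5,'s9c')"
```

```text
clock: 13.52
tool_pos: [0.4948, 0.0371, 0.0845]
orientation: [179.9, 0.0, -52.9]
force: [0.1, -0.3, -0.6]
opening: 0.0173
clock 13.62 pos [0.4953 0.0373 0.0854] rpy [-1.800e+02 -1.000e-02 -5.286e+01] shift [0.163 0.    0.002] turn -0.0003 F [-0.2  0.1 -0.3] open 17.0
```

View pics/w9c.png

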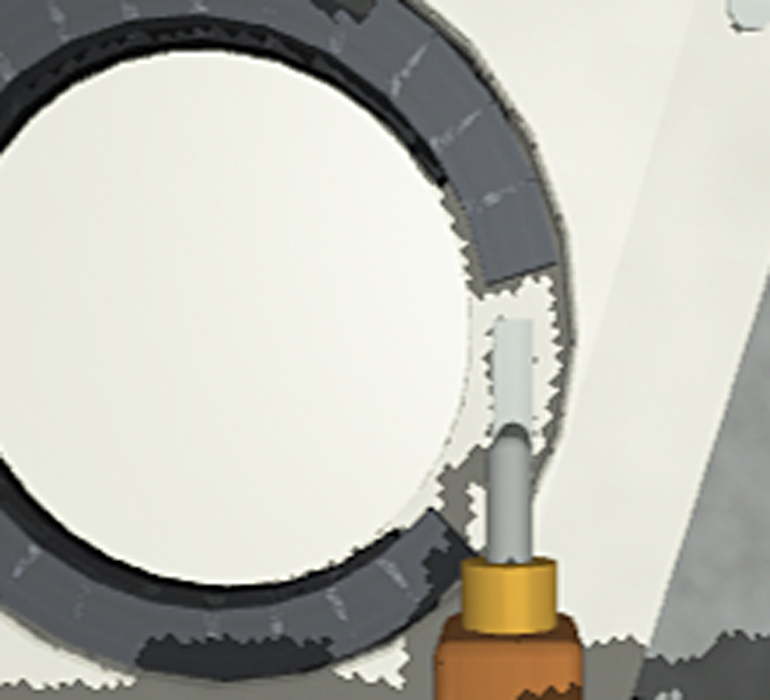

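View pics/s9c.png

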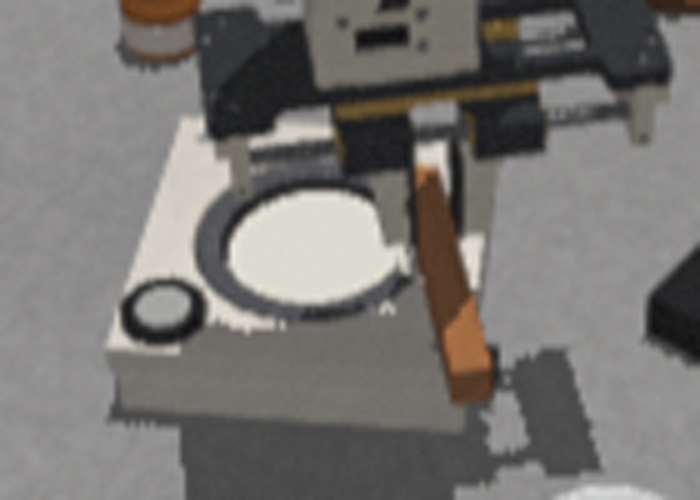

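```bash
python3 -m creep '[[0.02,0,0,0,10],[0.05,0,0,0,10],[0.08,0,0,0,10],[0.1,0,0,0,10],[0.12,0,0,0,10],[0.14,0,0,0,10],[0.16,0,0,0,10],[0.16,0,0,0,10]]'
python3 -c "
from tgt import *
snap('wrist','w10');
tip,T,y=tcp([.5802,.0063],22.2,.018)
togo([*T,.0852],y)
crop('w10',140,0,360,200,3.5,'w10c')"
```

```text
clock: 14.28
tool_pos: [0.5049, 0.0243, 0.0852]
orientation: [180.0, -0.0, -52.9]
force: [0.4, 0.9, -0.3]
opening: 0.0174
clock 14.33 pos [0.5048 0.0244 0.0852] rpy [180.     0.   -52.89] shift [ 0.003 -0.002  0.   ] turn -0.0005 F [-0.2 -0.3  0.3] open 17.5
```

View pics/w10c.png

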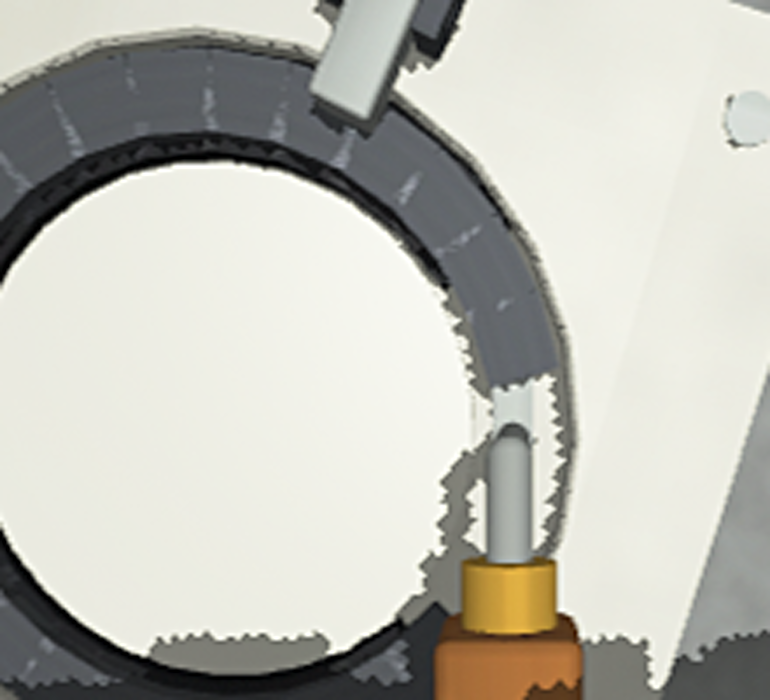

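```bash
python3 -m creep '[[0,0,-0.03,0,10],[0,0,-0.06,0,10],[0,0,-0.09,0,10],[0,0,-0.12,0,10],[0,0,-0.15,0,10],[0,0,-0.18,0,10],[0,-0.01,-0.2,0,10],[0,-0.01,-0.2,0,10]]'
python3 -c "
from tgt import *
snap('wrist','w11');
tip,T,y=tcp([.5802,.0063],22.2,.018)
togo([*T,.0852],y)
crop('w11',140,0,360,200,3.5,'w11c')"
```

```text
clock: 15.0
tool_pos: [0.5058, 0.0253, 0.1058]
orientation: [-180.0, -0.0, -52.9]
force: [0.1, 0.7, -0.7]
opening: 0.0174
clock 15.05 pos [0.5057 0.0252 0.1055] rpy [-179.98   -0.    -52.87] shift [0.004 0.01  0.203] turn -0.0004 F [-0.2  0.1 -1.8] open 17.4
```

View pics/w11c.png

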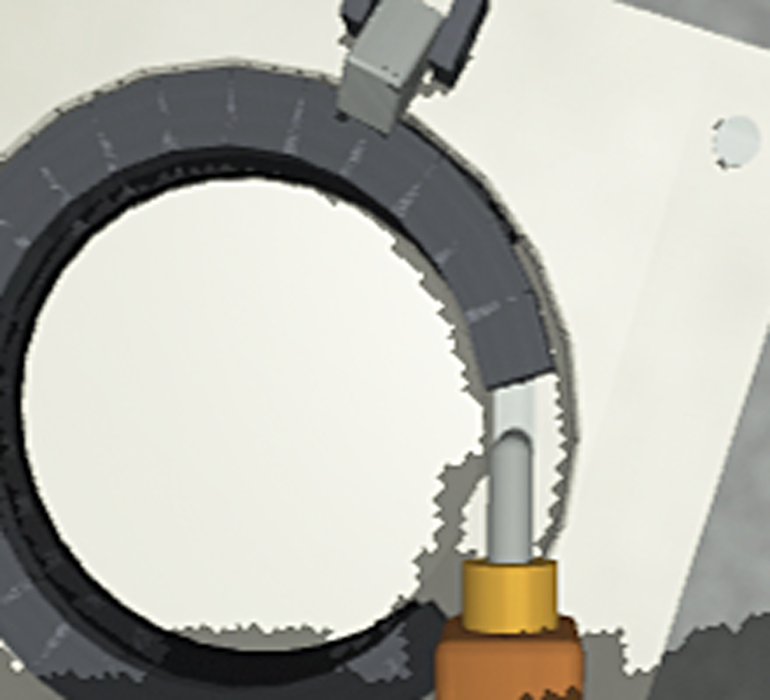

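```bash
python3 -m creep '[[0,0,-0.02,0,10],[0,0,-0.05,0,10],[0,0,-0.08,0,10],[0,0,-0.1,0,10],[0,0,-0.12,0,10],[0,0,-0.14,0,10],[0,0,-0.15,0,10],[0,0,-0.15,0,10]]'
python3 -c "
from tgt import *
snap('wrist','w12');snap('side','s12')
tip,T,y=tcp([.5802,.0063],22.2,.018)
togo([*T,.0852],y)
crop('w12',140,0,360,200,3.5,'w12c')
crop('s12',180,200,320,300,5,'s12c')"
```

```text
clock: 15.72
tool_pos: [0.5058, 0.0252, 0.1206]
orientation: [-180.0, -0.0, -52.9]
force: [-0.4, 0.3, -1.4]
opening: 0.0173
clock 15.82 pos [0.5056 0.0251 0.1203] rpy [-180.     -0.    -52.87] shift [0.004 0.008 0.351] turn -0.0004 F [ 0.2 -0.3 -1.7] open 17.5
```

View pics/w12c.png

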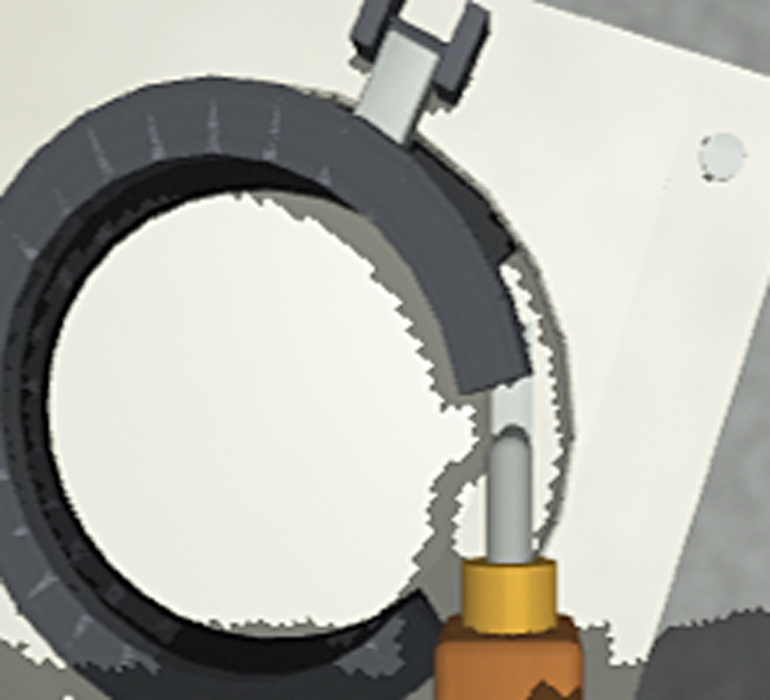

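View pics/s12c.png

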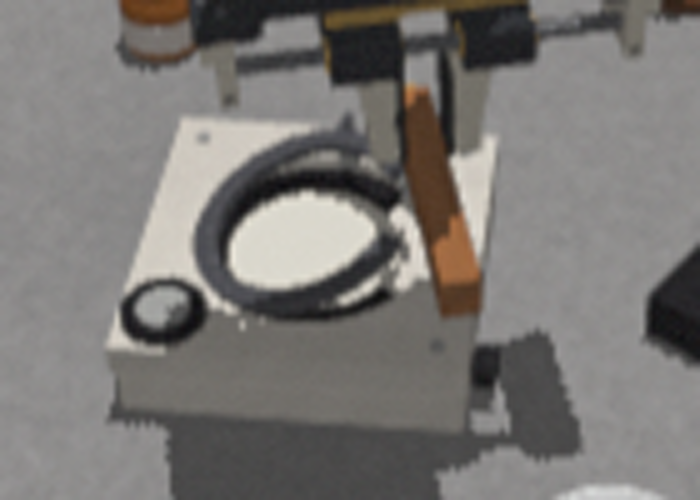

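```bash
python3 -m creep '[[0,0,0.02,0,10],[0,0,0.05,0,10],[0,0,0.08,0,10],[0,0,0.11,0,10],[0,0,0.14,0,10],[0,0,0.17,0,10],[0,0.01,0.2,0,10],[0,0.01,0.22,0,10]]'
python3 -c "
from tgt import *
snap('wrist','w13');snap('side','s13')
tip,T,y=tcp([.5802,.0063],22.2,.018)
togo([*T,.0852],y)
crop('w13',140,0,360,200,3.5,'w13c')
crop('s13',180,200,320,300,5,'s13c')"
```

```text
clock: 16.48
tool_pos: [0.5046, 0.0244, 0.0978]
orientation: [180.0, 0.0, -52.9]
force: [-0.3, 0.3, -1.6]
opening: 0.0175
clock 16.58 pos [0.5045 0.0245 0.0979] rpy [ 1.7997e+02  1.0000e-02 -5.2870e+01] shift [ 0.005 -0.004  0.127] turn -0.0004 F [ 0.6  0.2 -0.6] open 17.6
```

View pics/w13c.png

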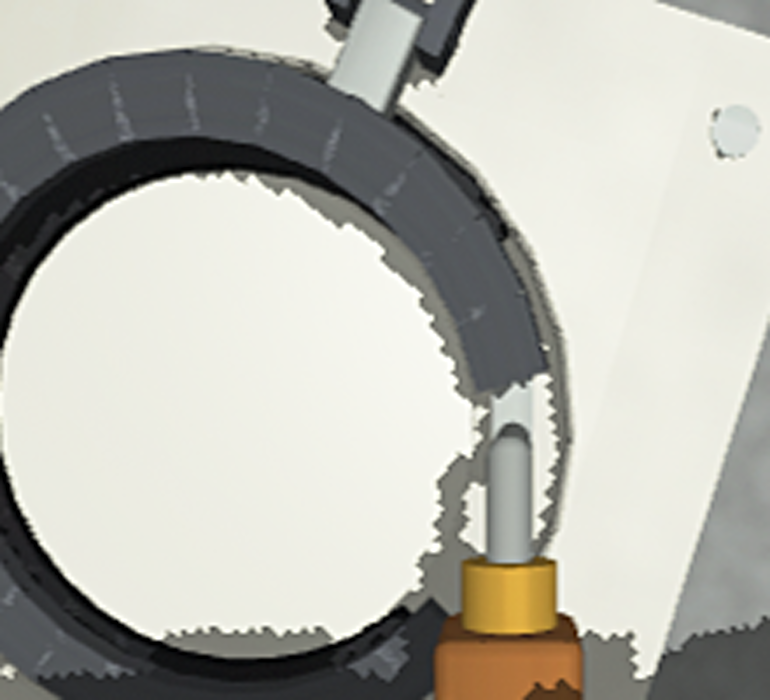

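View pics/s13c.png

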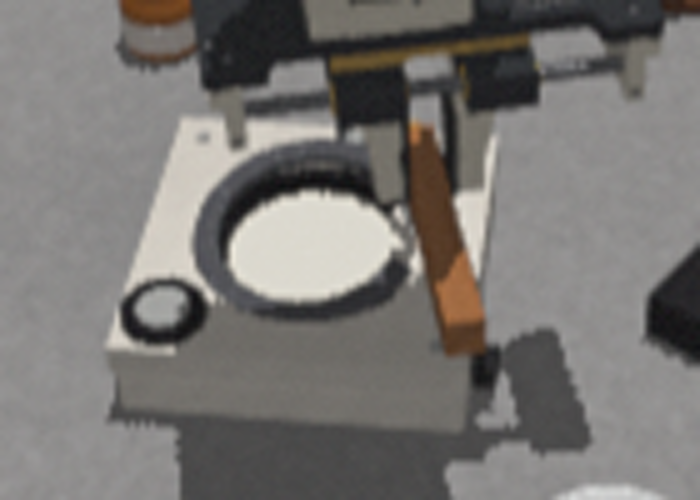

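```bash
python3 -m creep '[[0,0,0.01,0,10],[0,0,0.02,0,10],[0,0,0.03,0,10],[0,0,0.04,0,10],[0,0,0.05,0,10],[0,0,0.06,0,10],[0,0,0.06,0,10],[0,0,0.06,0,10]]'
python3 -c "
from tgt import *
snap('wrist','w14')
tip,T,y=tcp([.5802,.0063],22.2,.018)
togo([*T,.0852],y)
crop('w14',140,0,360,200,3.5,'w14c')
"
```

```text
clock: 17.25
tool_pos: [0.5047, 0.0245, 0.0922]
orientation: [180.0, 0.0, -52.9]
force: [0.0, -0.2, -1.1]
opening: 0.0174
clock 17.3 pos [0.5048 0.0245 0.0923] rpy [180.    -0.   -52.87] shift [ 0.004 -0.002  0.071] turn -0.0004 F [-0.4  0.2  0. ] open 17.4
```

View pics/w14c.png

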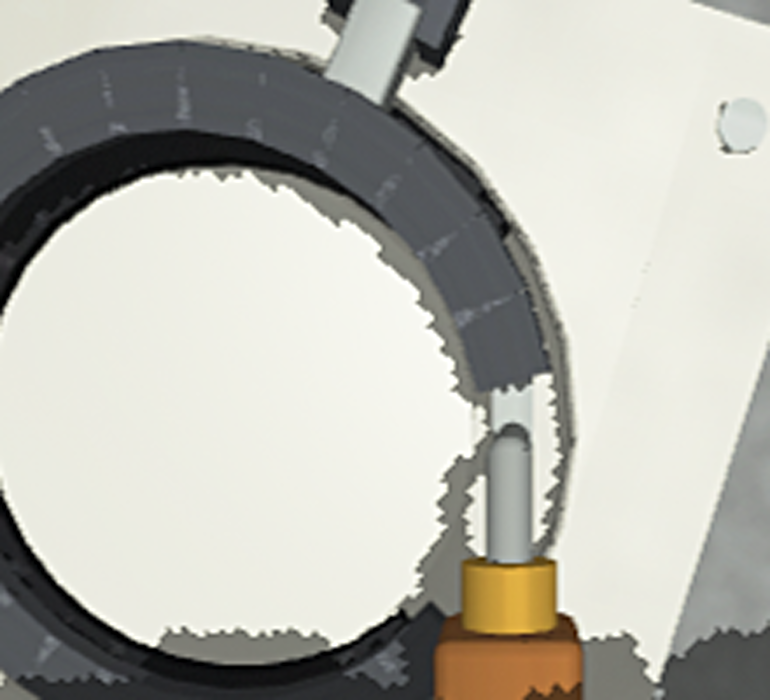

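```bash
python3 -m creep '[[-0.03,0,0,0,10],[-0.06,0,0,0,10],[-0.1,0,0,0,10],[-0.14,0,0,0,10],[-0.17,0,0,0,10],[-0.17,0,-0.05,0,10],[-0.17,0,-0.15,0,10],[-0.17,0,-0.3,0,10]]'
python3 -m creep '[[0,0,-0.15,0,10],[0,0,-0.3,0,10],[0,0,-0.45,0,10],[0,0,-0.6,0,10],[0,0,-0.7,0,10],[0,0,-0.75,0,10],[0,0,-0.75,0,10],[0,0,-0.75,0,10]]'
python3 -c "
from tgt import *
snap('wrist','w15');snap('side','s15')
togo([.5455,-.385,.1972],-71.95)
crop('s15',180,200,320,300,5,'s15c')
"
```

```text
clock: 17.97
tool_pos: [0.4939, 0.0379, 0.1224]
orientation: [179.9, 0.0, -52.9]
force: [0.2, -0.5, -0.7]
opening: 0.0172
clock: 18.63
tool_pos: [0.4943, 0.0381, 0.1971]
orientation: [-180.0, 0.0, -52.9]
force: [1.2, 0.6, -0.8]
opening: 0.0171
clock 18.73 pos [0.494  0.0379 0.1964] rpy [ 1.7992e+02  3.0000e-02 -5.2880e+01] shift [ 3.683  2.141 -0.007] turn 0.106 F [ 0.6  0.3 -1.2] open 17.7
```

View pics/w15.png

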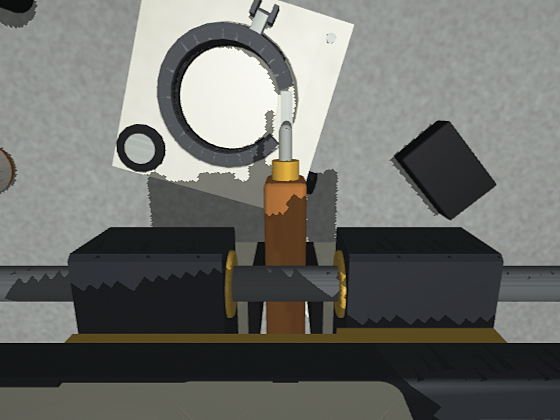

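View pics/s15c.png

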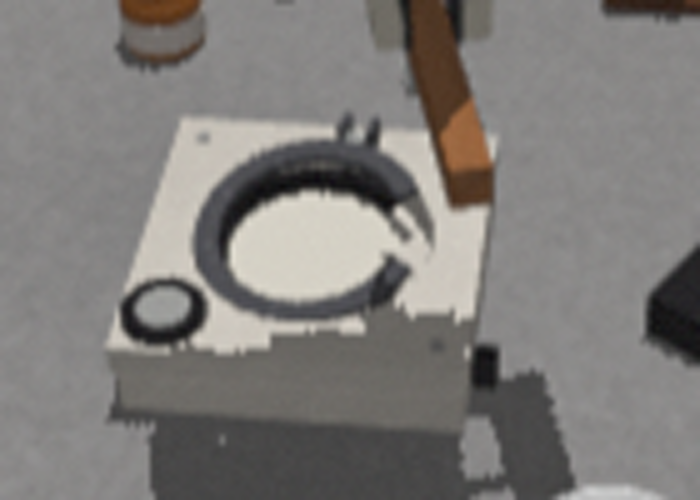

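```bash
python3 -m creep '[[0.06,0.04,0,0,10],[0.18,0.1,0,0,10],[0.3,0.17,0,0,10],[0.42,0.24,0,0,10],[0.54,0.31,0,0,10],[0.66,0.38,0,0,10],[0.79,0.46,0,0,10],[0.92,0.54,0,0,10]]'
python3 -m creep '[[0.12,0.07,0,0,10],[0.24,0.14,0,0,10],[0.36,0.21,0,0,10],[0.48,0.28,0,0,10],[0.6,0.35,0,0,10],[0.72,0.42,0,0,10],[0.82,0.48,0,0,10],[0.92,0.54,0,0,10]]'
python3 -m creep '[[0.12,0.07,0,0.01,10],[0.24,0.14,0,0.03,10],[0.36,0.21,0,0.05,10],[0.48,0.28,0,0.07,10],[0.6,0.35,0,0.09,10],[0.72,0.42,0,0.106,10],[0.82,0.48,0,0.106,10],[0.92,0.54,0,0.106,10]]'
python3 -c "
from tgt import *
togo([.5455,-.385,.1972],-71.95)
"
```

```text
clock: 19.4
tool_pos: [0.5066, -0.069, 0.1966]
orientation: [179.9, 0.0, -52.9]
force: [0.3, -0.4, -0.5]
opening: 0.0173
clock: 20.07
tool_pos: [0.5192, -0.1749, 0.1967]
orientation: [180.0, 0.0, -52.9]
force: [0.0, 0.1, -0.8]
opening: 0.0176
clock: 20.73
tool_pos: [0.5318, -0.2808, 0.1969]
orientation: [180.0, 0.0, -71.9]
force: [0.6, 0.1, -0.2]
opening: 0.017
clock 20.73 pos [ 0.5318 -0.2808  0.1969] rpy [ 1.7997e+02  2.0000e-02 -7.1860e+01] shift [ 1.033  0.194 -0.003] turn 0.0005 F [ 0.6  0.1 -0.2] open 17.0
```

```bash
python3 -m creep '[[0.15,0.03,0,0,10],[0.3,0.06,0,0,10],[0.45,0.09,0,0,10],[0.6,0.12,0,0,10],[0.75,0.15,0,0,10],[0.9,0.17,0,0,10],[1,0.19,0,0,10],[1,0.19,0,0,10]]'
python3 -m creep '[[0,0,0.15,0,10],[0,0,0.35,0,10],[0,0,0.55,0,10],[0,0,0.65,0,10],[0,0,0.7,0,10],[0,0,0.7,0,10],[0,0,0.7,0,10],[0,0,0.7,0,10]]'
python3 -c "
from tgt import *
snap('wrist','w16')
togo([.5455,-.385,.0777],-71.95)
"
```

```text
clock: 21.4
tool_pos: [0.5448, -0.3829, 0.1966]
orientation: [180.0, 0.0, -72.0]
force: [0.1, -1.6, -0.5]
opening: 0.0175
clock: 22.07
tool_pos: [0.5457, -0.381, 0.1287]
orientation: [-179.9, -0.1, -71.9]
force: [0.6, 0.4, 0.4]
opening: 0.0172
clock 22.12 pos [ 0.5456 -0.381   0.1287] rpy [-1.7992e+02 -8.0000e-02 -7.1930e+01] shift [0.037 0.015 0.51 ] turn 0.0001 F [-0.8  0.1 -0.5] open 17.1
```

View pics/w16.png

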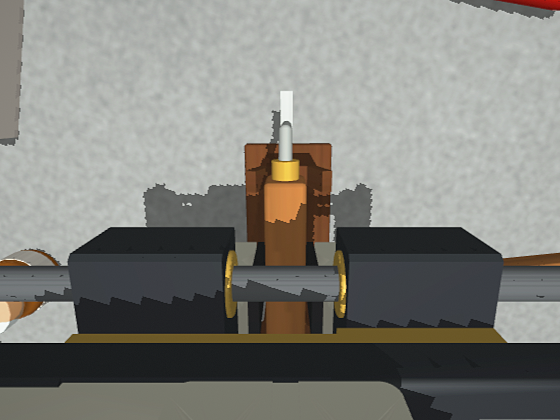

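```bash
python3 -m creep '[[0.02,0.01,0.02,0,10],[0.04,0.01,0.1,0,10],[0.04,0.01,0.2,0,10],[0.04,0.01,0.3,0,10],[0.04,0.01,0.38,0,10],[0.04,0.01,0.45,0,10],[0.04,0.01,0.48,0,10],[0.04,0.01,0.49,0,10]]'
python3 -c "
from tgt import *
snap('wrist','w17')
togo([.5455,-.385,.0772],-71.95)
crop('w17',220,70,360,210,4,'w17c')
"
```

```text
clock: 22.78
tool_pos: [0.5448, -0.3847, 0.0774]
orientation: [179.9, 0.0, -71.9]
force: [0.1, -0.1, -1.0]
opening: 0.0175
clock 22.83 pos [ 0.545  -0.3848  0.0777] rpy [ 1.7996e+02  2.0000e-02 -7.1940e+01] shift [ 0.003 -0.004  0.005] turn 0.0 F [ 0.8 -0.6 -1.2] open 17.3
```

View pics/w17c.png

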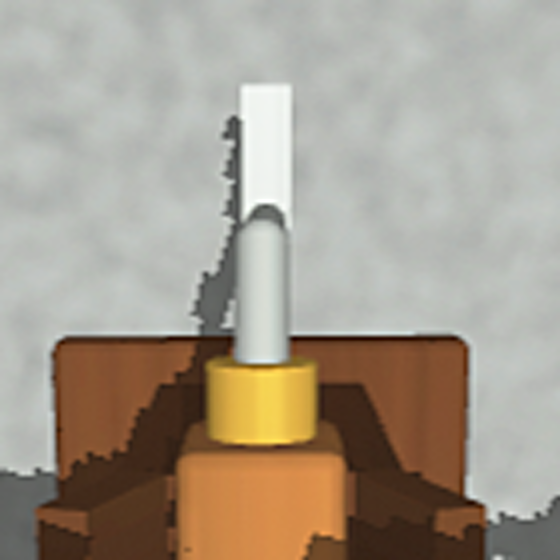

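```bash
python3 -m creep '[[0,-0.006,0.006,0,10],[0,-0.006,0.006,0,10],[0,-0.006,0.006,0,22],[0,-0.006,0.006,0,35],[0,-0.006,0.006,0,50],[0,-0.006,0.006,0,60],[0,-0.006,0.006,0,60],[0,-0.006,0.006,0,60]]'
python3 -m creep '[[0,0,0,0,60],[0,0,0,0,60],[0,0,-0.1,0,60],[0,0,-0.25,0,60],[0,0,-0.4,0,60],[0,0,-0.6,0,60],[0,0,-0.8,0,60],[0,0,-0.95,0,60]]'
python3 -m creep '[[-0.1,0,0,0,60],[-0.25,0,0,0,60],[-0.4,0,0,0,60],[-0.55,0,0,0,60],[-0.7,0,0,0,60],[-0.8,0,0,0,60],[-0.88,0,0,0,60],[-0.88,0,0,0,60]]'
python3 -c "
from tgt import *
snap('wrist','w18')
togo([.5455,-.385,.0772],-71.95);crop('w18',220,0,350,225,2.6,'w18c')
"
```

```text
clock: 23.5
tool_pos: [0.5458, -0.3847, 0.0778]
orientation: [-180.0, -0.0, -71.9]
force: [-0.2, -0.2, 0.5]
opening: 0.05
clock: 24.17
tool_pos: [0.5462, -0.385, 0.1755]
orientation: [-179.9, -0.1, -71.9]
force: [0.3, 0.4, 0.6]
opening: 0.0598
clock: 24.83
tool_pos: [0.5182, -0.2999, 0.1732]
orientation: [-180.0, -0.0, -71.9]
force: [-0.3, -0.1, -0.5]
opening: 0.0596
clock 24.88 pos [ 0.5186 -0.3006  0.1732] rpy [-1.7997e+02 -2.0000e-02 -7.1890e+01] shift [0.886 0.007 0.96 ] turn 0.0003 F [-0.5 -0.4 -0.6] open 59.7
```

View pics/w18.png

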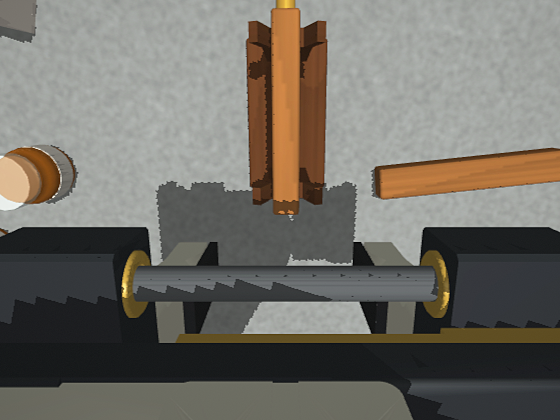

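```bash
python3 -m creep '[[-0.08,-0.04,0,0,50],[-0.18,-0.09,0,0,40],[-0.28,-0.14,0,0,40],[-0.38,-0.19,0,0,40],[-0.48,-0.24,0,0,40],[-0.58,-0.29,0,0,40],[-0.68,-0.34,0,0,40],[-0.79,-0.39,0,0,40]]'
python3 -m creep '[[-0.1,-0.05,0,0,40],[-0.2,-0.1,0,0,40],[-0.3,-0.15,0,0,40],[-0.4,-0.2,0,0,40],[-0.5,-0.25,0,0,40],[-0.6,-0.3,0,0,40],[-0.7,-0.35,0,0,40],[-0.79,-0.39,0,0,40]]'
python3 -m creep '[[-0.1,-0.05,0,-0.035,40],[-0.2,-0.1,0,-0.07,40],[-0.3,-0.15,0,-0.105,40],[-0.4,-0.2,0,-0.14,40],[-0.5,-0.25,0.1,-0.175,40],[-0.6,-0.3,0.2,-0.21,40],[-0.7,-0.35,0.3,-0.244,40],[-0.79,-0.39,0.3,-0.244,40]]'
python3 -c "
from tgt import *
snap('wrist','w19');snap('side','s19');snap('top','t19')
togo([.5558,-.0396,.048],-28)
"
```

```text
clock: 25.55
tool_pos: [0.5313, -0.2125, 0.1727]
orientation: [-180.0, -0.0, -71.9]
force: [0.1, -0.3, -0.3]
opening: 0.04
clock: 26.22
tool_pos: [0.5439, -0.1254, 0.1727]
orientation: [-180.0, 0.0, -71.9]
force: [0.1, 0.5, -0.4]
opening: 0.0399
clock: 26.88
tool_pos: [0.5551, -0.0384, 0.1408]
orientation: [179.9, 0.1, -27.8]
force: [0.2, 0.7, -0.6]
opening: 0.0399
clock 27.03 pos [ 0.5566 -0.0386  0.143 ] rpy [ 1.7999e+02 -2.0000e-02 -2.8160e+01] shift [-0.002  0.012  0.95 ] turn -0.0009 F [0.4 0.3 0.9] open 39.7
```

View pics/w19.png

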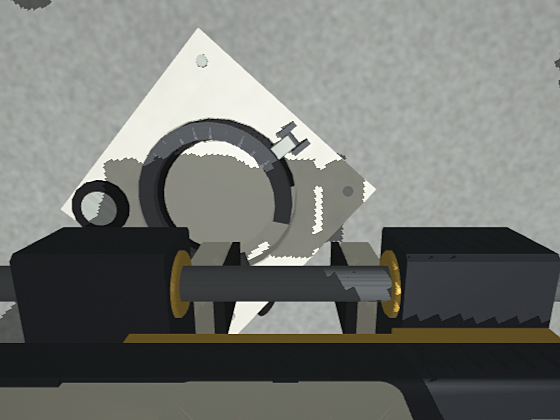

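```bash
cat > ovl.py <<'E'
from h import *
def tilted(cx,cy,yaw,tilt,az,zf=.038,n=60,ro=.058,ri=.046,dz=0,rng=155):
    # az: ring-frame azimuth (deg) of the raised side; pivot at the opposite outer edge bottom on ledge
    a=np.radians(np.linspace(-rng,rng,n))
    P=[]
    for z in (0,.006):
        P.append(np.r_[np.c_[ro*np.cos(a),ro*np.sin(a),np.full(n,z)],np.c_[ri*np.cos(a),ri*np.sin(a),np.full(n,z)][::-1]])
    P=np.array(P); k=np.radians(az); piv=-ro*np.array([np.cos(k),np.sin(k),0])
    ax=np.array([np.sin(k),-np.cos(k),0])
    Q=R.from_rotvec(ax*np.radians(tilt)).apply((P-piv).reshape(-1,3))+piv
    Q=R.from_euler('z',yaw,degrees=True).apply(Q)+[cx,cy,zf+dz]
    return Q.reshape(2,-1,3)
E
python3 - <<'E'
from ovl import *
s=load('w19')
im=s['img'].copy()
for cx,cy,col in [(.5802,.0063,(0,0,255))]:
  Q=tilted(cx,cy,22.2,8,205+10)
  for L,c in ((1,col),(0,(0,255,0))):
    q=proj(s,Q[L]);cv2.polylines(im,[np.round(q*16).astype(np.int32)],True,c,1,cv2.LINE_AA,4)
print(Q[0][0],Q[0][59], Q[0][-1])
cv2.imwrite('pics/ov19.png',cv2.resize(im[100:270,120:330],None,fx=3.5,fy=3.5,interpolation=cv2.INTER_CUBIC))
E
```

```text
[ 0.5413993  -0.03531462  0.05402145] [0.5227279  0.00984498 0.05010806] [ 0.54949029 -0.02660654  0.05237674]
```

View pics/ov19.png

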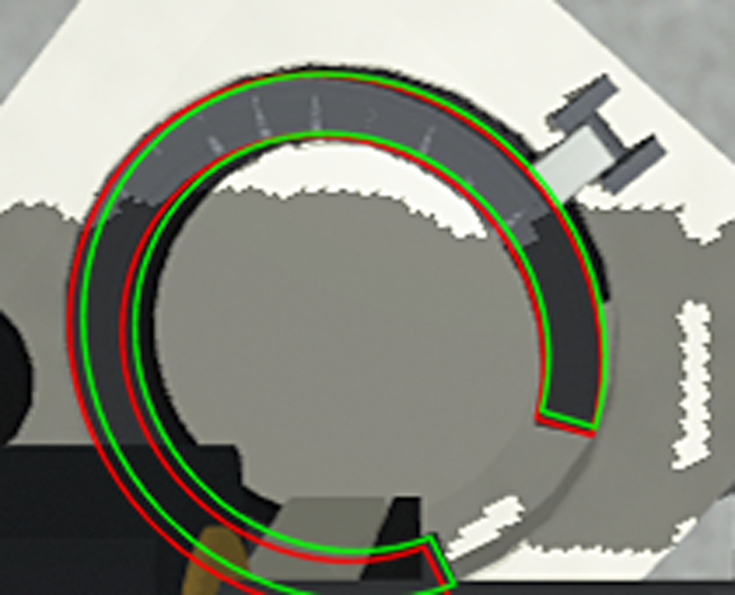

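```bash
python3 - <<'E'
from ovl import *
for rng in (155,145,142,140,138):
    Q=tilted(.5802,.0063,22.2,8,215,rng=rng)
    print(360-rng,((Q[0][0]+Q[0][-1])/2).round(4),((Q[1][0]+Q[1][-1])/2).round(4))
p=(Q[0][0]+Q[0][-1])/2
togo([*((tilted(.5802,.0063,22.2,8,215,rng=142)[0][[0,-1]]).mean(0)[:2]),.0485],22.2+218-270)
E
```

```text
205 [ 0.5454 -0.031   0.0532] [ 0.5459 -0.0303  0.0591]
215 [ 0.5526 -0.0365  0.0533] [ 0.5531 -0.0358  0.0593]
218 [ 0.5549 -0.0379  0.0533] [ 0.5554 -0.0372  0.0592]
220 [ 0.5565 -0.0388  0.0533] [ 0.557  -0.0381  0.0592]
222 [ 0.5581 -0.0396  0.0533] [ 0.5586 -0.0389  0.0592]
clock 27.03 pos [ 0.5566 -0.0386  0.143 ] rpy [ 1.7999e+02 -2.0000e-02 -2.8160e+01] shift [-0.018  0.001  0.945] turn 0.0091 F [0.4 0.3 0.9] open 39.7
```

```bash
python3 -m creep '[[-0.02,0,0.15,0.009,40],[-0.02,0,0.35,0.009,40],[-0.02,0,0.55,0.009,40],[-0.02,0,0.7,0.009,40],[-0.02,0,0.82,0.009,40],[-0.02,0,0.9,0.009,40],[-0.02,0,0.94,0.009,40],[-0.02,0,0.95,0.009,40]]'
python3 -c "
from tgt import *
snap('side','s20');snap('wrist','w20');
togo([.5549,-.0379,.048],-29.8);crop('s20',200,180,320,280,6,'s20c')
"
```

```text
clock: 27.7
tool_pos: [0.5545, -0.0387, 0.0475]
orientation: [180.0, 0.0, -29.7]
force: [-0.5, 0.3, 0.7]
opening: 0.04
clock 27.8 pos [ 0.555  -0.0385  0.0483] rpy [-1.7998e+02 -4.0000e-02 -2.9680e+01] shift [-0.004 -0.005  0.003] turn 0.0006 F [ 0.4 -0.1 -0.2] open 39.8
```

View pics/s20c.png

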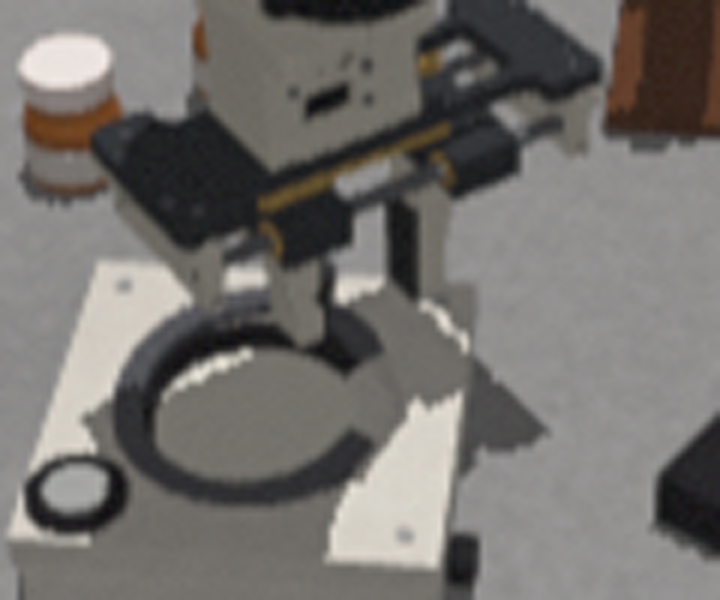

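View pics/w20.png

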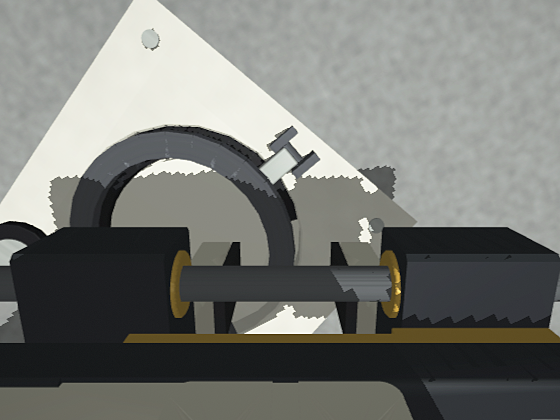

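```bash
python3 -m creep '[[0,0,0,0,30],[0,0,0,0,20],[0,0,0,0,14],[0,0,0,0,5],[0,0,0,0,5],[0,0,0,0,5],[0,0,0,0,5],[0,0,0,0,5]]'
python3 -c "
from tgt import *
snap('side','s21');snap('wrist','w21');
togo([.5549,-.0379,.048],-29.8);crop('s21',200,180,320,280,6,'s21c')
"
```

```text
clock: 28.47
tool_pos: [0.5545, -0.0384, 0.0477]
orientation: [180.0, 0.0, -29.6]
force: [0.3, 0.2, 0.2]
opening: 0.0048
clock 28.57 pos [ 0.5545 -0.0384  0.0477] rpy [180.     0.   -29.65] shift [ 0.001 -0.006 -0.003] turn 0.0008 F [-1.2 -0.1  0.3] open 5.2
```

View pics/s21c.png

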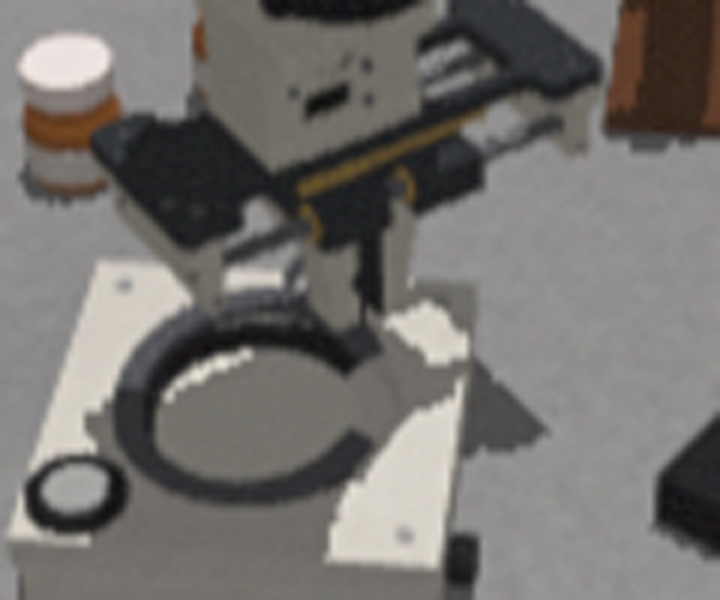

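View pics/w21.png

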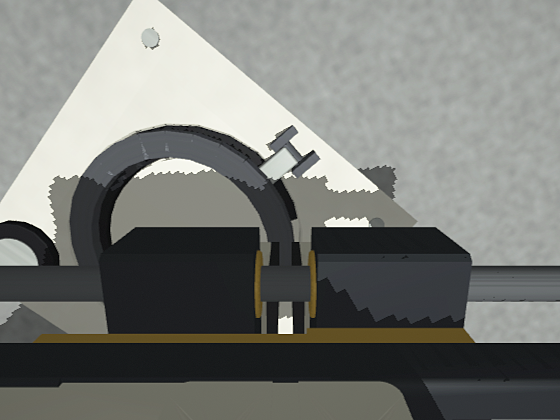

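```bash
python3 - <<'E'
from ovl import *
s=load('s21'); im=s['img'].copy()
big=cv2.resize(im[170:290,200:330],None,fx=6,fy=6,interpolation=cv2.INTER_CUBIC)
def line(P,c,cl=False):
    q=(proj(s,P)-[200,170]+.5)*6-.5
    cv2.polylines(big,[np.round(q*16).astype(np.int32)],cl,c,1,cv2.LINE_AA,4)
Q=tilted(.5802,.0063,22.2,8,215)
line(Q[1],(0,0,255),True);line(Q[0],(0,255,0),True)
T=np.array([.5545,-.0384,.0477]); y=np.array([np.sin(np.radians(-29.65)),-np.cos(np.radians(-29.65)),0]);x=np.array([np.cos(np.radians(-29.65)),np.sin(np.radians(-29.65)),0])
for k in(-1,1):
    for w in (-.0095,.0095):
        line(np.array([T+k*y*.0026+x*w,T+k*y*.0026+x*w+[0,0,.03]]),(255,0,255))
    line(np.array([T+k*y*.0026-x*.0095,T+k*y*.0026+x*.0095,T+k*y*.024+x*.0095,T+k*y*.024-x*.0095]),(255,255,0),True)
cv2.imwrite('pics/ov21.png',big)
E
```

```text
(no output)
```

View pics/ov21.png

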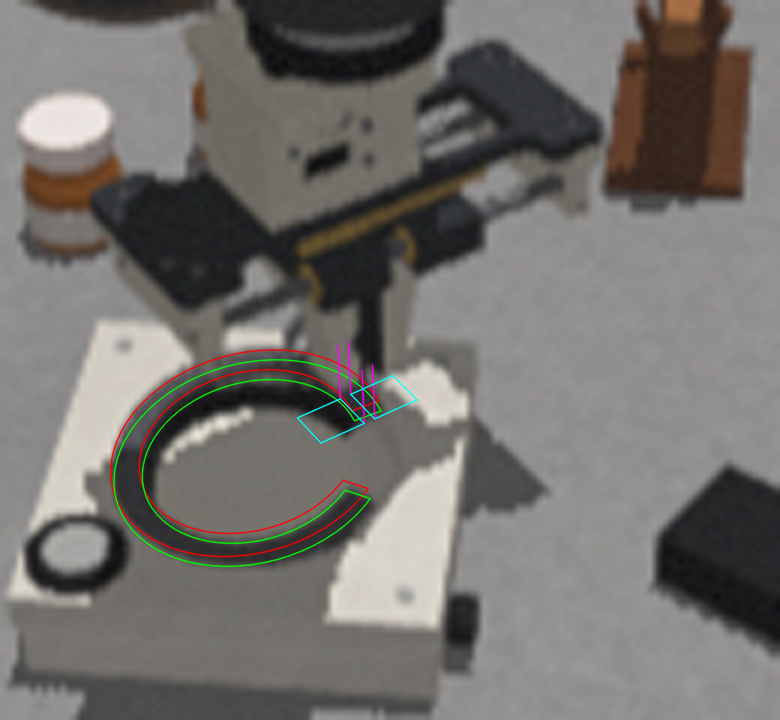

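```bash
python3 - <<'E'
from ovl import *
s=load('s1'); q=proj(s,np.array([[.5446,.0667,.1621]]))[0]; print(q)
x0,y0=int(q[0])-60,int(q[1])-75
big=cv2.resize(s['img'][y0:y0+100,x0:x0+120],None,fx=6.5,fy=6,interpolation=cv2.INTER_CUBIC)
cv2.circle(big,(int((q[0]-x0+.5)*6.5),int((q[1]-y0+.5)*6)),4,(0,0,255),1)
# finger ends
a=np.radians(-57.27); y=np.array([np.sin(a),-np.cos(a),0]); T=np.array([.5446,.0667,.1621])
for k in(-.065,-.0435,.0435,.065):
  for h in (0,.0095,.019,.0285):
    p=proj(s,T+k*y+[0,0,h])[0]; cv2.circle(big,(int((p[0]-x0+.5)*6.5),int((p[1]-y0+.5)*6)),3,(0,255,0) if h else (0,0,255),1)
cv2.imwrite('pics/s1g.png',big)
E
```

```text
[238.63991953 228.52426667]
```

View pics/s1g.png

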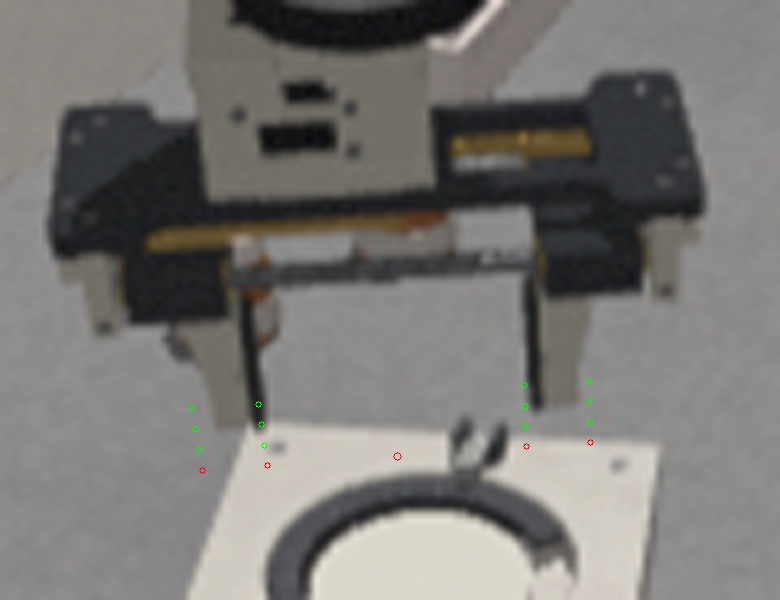

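```bash
python3 - <<'E'
from ovl import *
import numpy as np
T=np.array([.5566,-.0386,.143]);a=np.radians(-28.16); y=np.array([np.sin(a),-np.cos(a),0])
s=load('s19'); q=proj(s,T)[0]; x0,y0=int(q[0])-60,int(q[1])-70
big=cv2.resize(s['img'][y0:y0+100,x0:x0+120],None,fx=6.5,fy=6,interpolation=cv2.INTER_CUBIC)
for k in(-.041,-.02,.02,.041):
  for h in (0,.0095,.019,.0285):
    p=proj(s,T+k*y+[0,0,h])[0]; cv2.circle(big,(int((p[0]-x0+.5)*6.5),int((p[1]-y0+.5)*6)),3,(0,255,0) if h else (0,0,255),1)
# reference: base corners
for c in [(0.085,.085),(0.085,-.085),(-.085,.085),(-.085,-.085)]:
  b=np.radians(21.5); P=np.array([.5802+c[0]*np.cos(b)-c[1]*np.sin(b),.0063+c[0]*np.sin(b)+c[1]*np.cos(b),.045]); p=proj(s,P)[0]
  cv2.circle(big,(int((p[0]-x0+.5)*6.5),int((p[1]-y0+.5)*6)),4,(255,0,255),1)
cv2.imwrite('pics/s19g.png',big)
E
```

```text
(no output)
```

View pics/s19g.png

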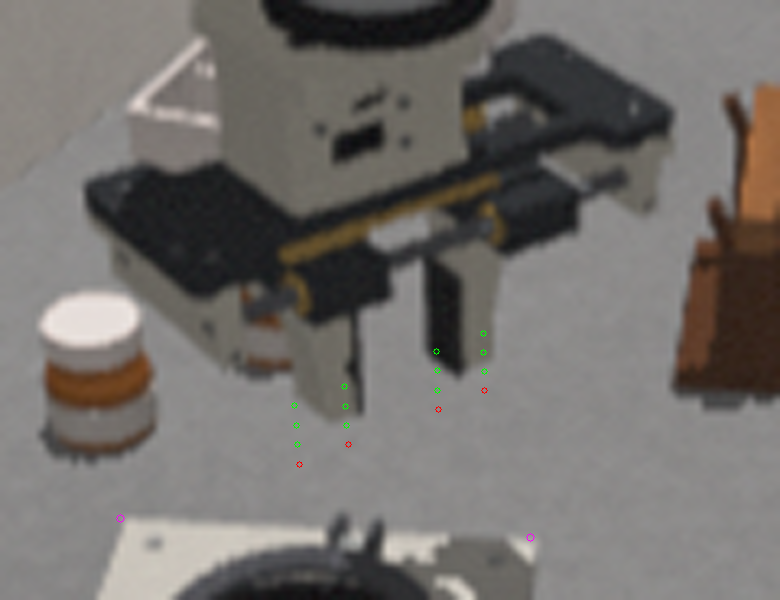

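```bash
python3 -m creep '[[0,0,0,0,20],[0,0,0,0,35],[0,0,0,0,40],[0,0,0,0,40],[0,0,0,0,40],[0,0,0.01,0,40],[0,0,0.02,0,40],[0,0,0.03,0,40]]'
python3 -m creep '[[0,0,0.01,0,40],[0,0,0.02,0,40],[0,0,0.03,0,40],[0,0,0.04,0,40],[0,0,0.05,0,40],[0,0,0.05,0,40],[0,0,0.05,0,40],[0,0,0.05,0,40]]'
python3 -c "
from tgt import *
snap('side','s22');
togo([.5549,-.0379,.048],-29.8);crop('s22',220,190,320,270,7.5,'s22c')
"
```

```text
clock: 29.23
tool_pos: [0.5545, -0.0384, 0.0446]
orientation: [-180.0, -0.0, -29.6]
force: [-0.5, 0.4, 0.2]
opening: 0.0395
clock: 29.9
tool_pos: [0.5545, -0.0384, 0.0397]
orientation: [-180.0, -0.0, -29.6]
force: [0.3, 0.4, 0.5]
opening: 0.0406
clock 29.95 pos [ 0.5545 -0.0384  0.0397] rpy [-180.     -0.    -29.65] shift [ 0.001 -0.006 -0.083] turn 0.0008 F [0.3 0.1 0.9] open 40.1
```

View pics/s22c.png

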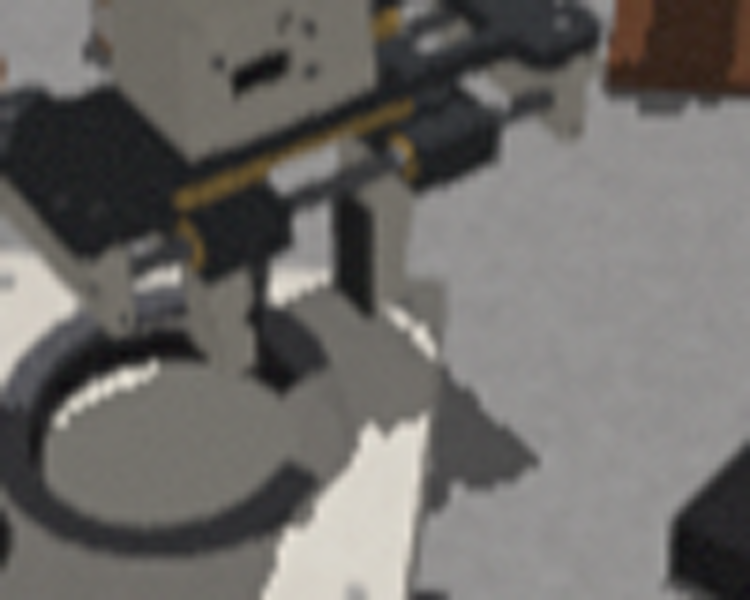

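```bash
python3 -m creep '[[0,0,0.01,0,40],[0,0,0.02,0,40],[0,0,0.03,0,40],[0,0,0.04,0,40],[0,0,0.04,0,40],[0,0,0.04,0,40],[0,0,0.04,0,40],[0,0,0.04,0,40]]'
python3 -c "
from tgt import *
snap('side','s23');
togo([.5549,-.0379,.048],-29.8)
s=load('s23')
T=np.array([.5545,-.0384,.0357]);a=np.radians(-29.65); y=np.array([np.sin(a),-np.cos(a),0])
big=cv2.resize(s['img'][190:270,220:320],None,fx=7.5,fy=7.5,interpolation=cv2.INTER_CUBIC)
for k in(-.041,-.02,.02,.041):
  for h in (0,.0095,.019,.0285):
    p=proj(s,T+k*y+[0,0,h])[0]; cv2.circle(big,(int((p[0]-220+.5)*7.5),int((p[1]-190+.5)*7.5)),3,(0,255,0) if h else (0,0,255),1)
cv2.imwrite('pics/s23g.png',big)
"
```

```text
clock: 30.62
tool_pos: [0.5546, -0.0384, 0.0357]
orientation: [-180.0, -0.0, -29.6]
force: [-0.3, 0.2, 0.2]
opening: 0.0401
clock 30.67 pos [ 0.5546 -0.0384  0.0357] rpy [-1.800e+02 -1.000e-02 -2.965e+01] shift [ 0.    -0.006 -0.123] turn 0.0009 F [-0.4 -0.4  0.2] open 40.3
```

View pics/s23g.png

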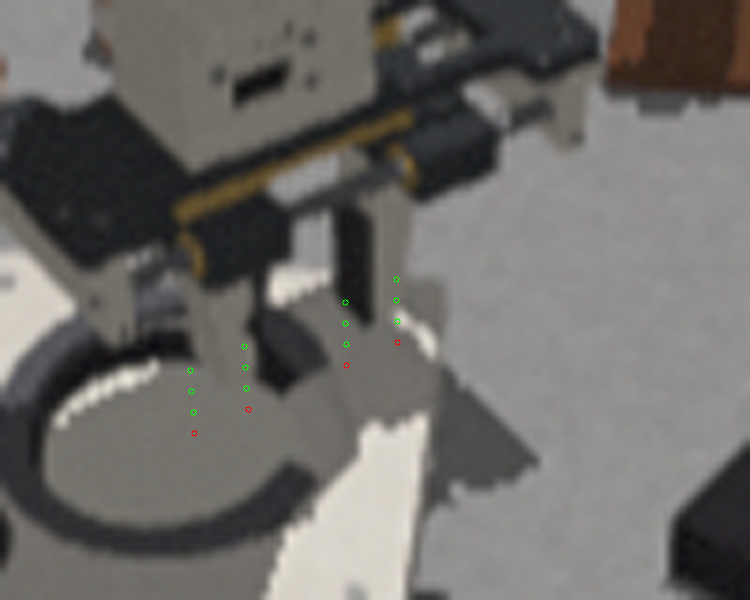

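```bash
python3 -m creep '[[0,0,0.01,0,40],[0,0,0.02,0,40],[0,0,0.03,0,40],[0,0,0.03,0,40],[0,0,0.03,0,30],[0,0,0.03,0,20],[0,0,0.03,0,15],[0,0,0.03,0,5]]'
python3 -m creep '[[0,0,0,0,5],[0,0,0,0,5],[0,0,0,0,5],[0,0,0,0,5],[0,0,0,0,5],[0,0,0,0,5],[0,0,0,0,5],[0,0,0,0,5]]'
python3 -c "
from tgt import *
snap('side','s24');snap('wrist','w24')
togo([.5549,-.0379,.048],-29.8);crop('s24',220,190,320,270,7.5,'s24c')
"
```

```text
clock: 31.33
tool_pos: [0.5545, -0.0384, 0.0327]
orientation: [-180.0, -0.0, -29.6]
force: [0.2, 0.6, -0.1]
opening: 0.0188
clock: 32.0
tool_pos: [0.5545, -0.0384, 0.0327]
orientation: [-180.0, -0.0, -29.6]
force: [0.2, -0.3, -0.6]
opening: 0.0109
clock 32.1 pos [ 0.5545 -0.0384  0.0327] rpy [-180.     -0.    -29.65] shift [ 0.001 -0.006 -0.153] turn 0.0009 F [ 0.3 -0.   0.6] open 11.3
```

View pics/s24c.png

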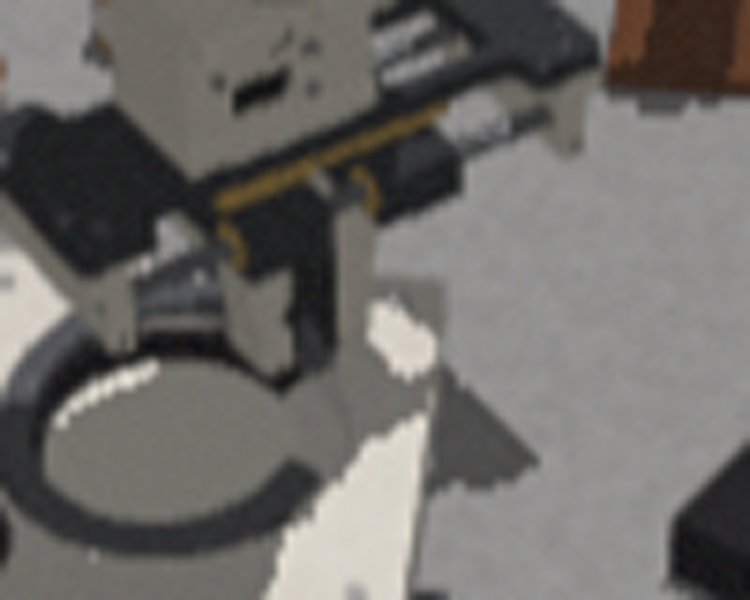

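View pics/w24.png

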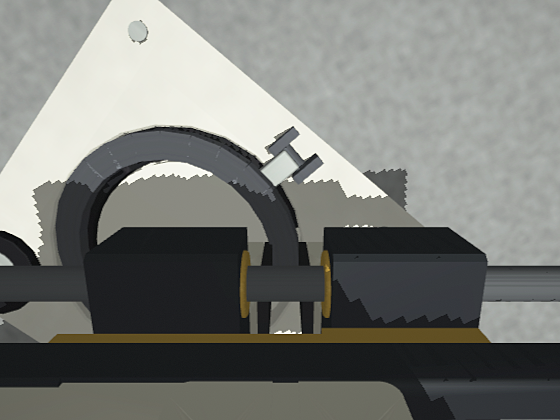

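```bash
python3 -m creep '[[0,0,-0.02,0,5],[0,0,-0.04,0,5],[0,0,-0.07,0,5],[0,0,-0.1,0,5],[0,0,-0.13,0,5],[0,0,-0.17,0,5],[0,0,-0.2,0,5],[0,0,-0.2,0,5]]'
python3 -c "
from tgt import *
snap('side','s25');snap('wrist','w25')
togo([.5549,-.0379,.048],-29.8);crop('s25',190,170,320,280,6,'s25c')
"
```

```text
clock: 32.77
tool_pos: [0.555, -0.0383, 0.0535]
orientation: [-180.0, -0.1, -29.6]
force: [0.9, -0.6, -0.7]
opening: 0.0112
clock 32.87 pos [ 0.5546 -0.0384  0.0529] rpy [-1.7998e+02 -2.0000e-02 -2.9650e+01] shift [ 0.    -0.005  0.049] turn 0.0008 F [-0.  -0.4 -1.1] open 11.5
```

View pics/s25c.png

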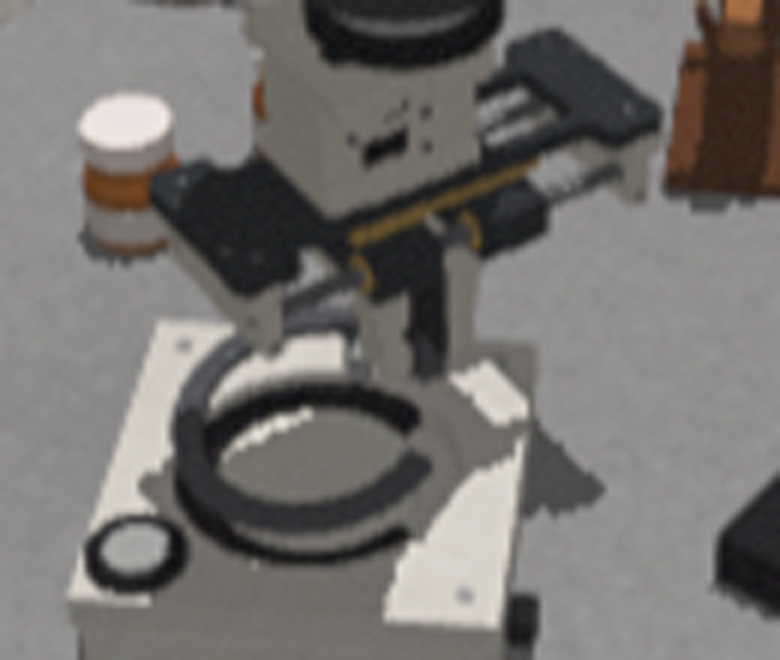

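View pics/w25.png

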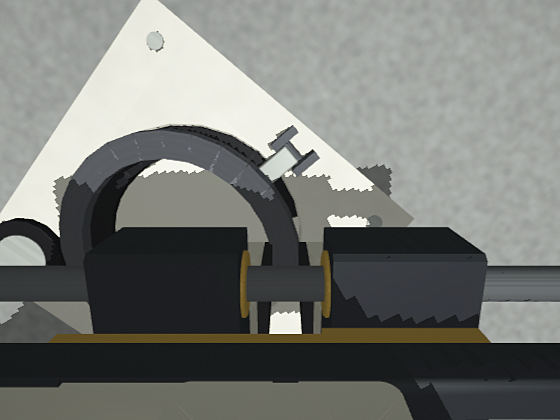

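```bash
python3 -m creep '[[0,0,-0.03,0,5],[0,0,-0.09,0,5],[0,0,-0.17,0,5],[0,0,-0.26,0,5],[0,0,-0.35,0,5],[0,0,-0.43,0,5],[0,0,-0.48,0,5],[0,0,-0.5,0,5]]'
python3 -c "
from tgt import *
snap('side','s26');snap('top','t26')
togo([.429,.285,.103],-57.4);crop('s26',170,140,320,280,5,'s26c')
crop('t26',90,190,200,290,7,'t26c');crop('s26',130,310,290,420,5,'s26d')
"
```

```text
clock: 33.53
tool_pos: [0.5551, -0.0383, 0.1041]
orientation: [-179.9, -0.1, -29.6]
force: [-0.4, 0.2, -1.3]
opening: 0.0111
clock 33.63 pos [ 0.5547 -0.0383  0.1032] rpy [-1.7996e+02 -4.0000e-02 -2.9650e+01] shift [-2.692e+00 -2.188e+00  2.000e-03] turn 0.1542 F [-0.4  0.6 -1.2] open 11.3
```

View pics/s26c.png

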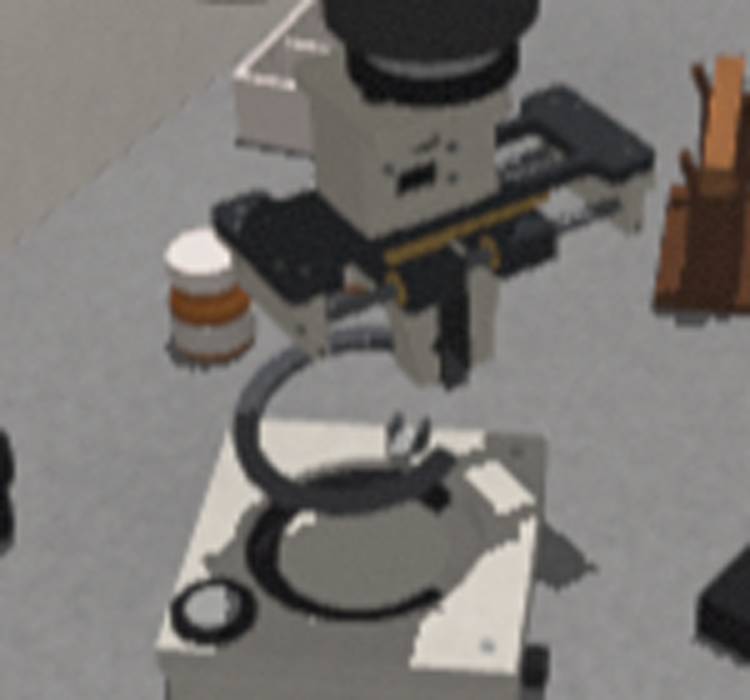

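View pics/t26c.png

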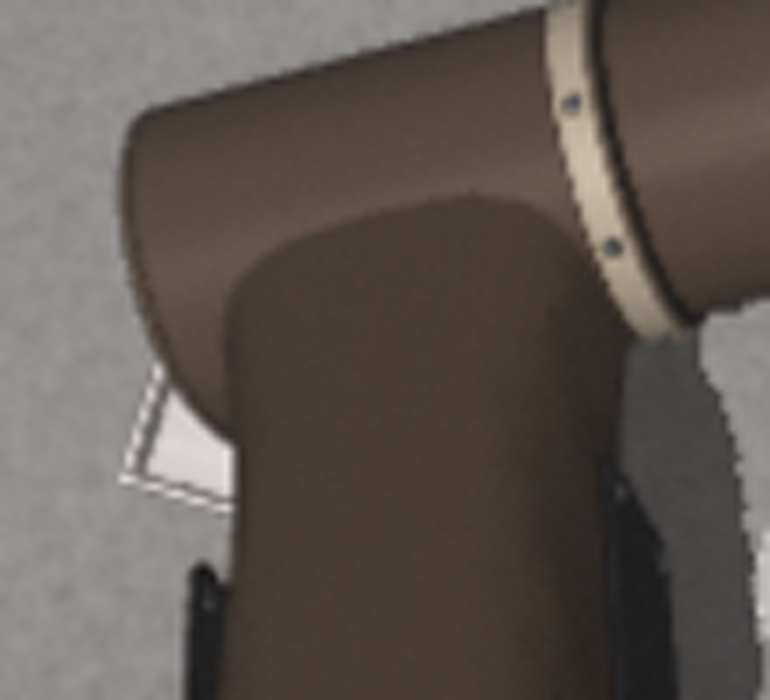

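View pics/s26d.png

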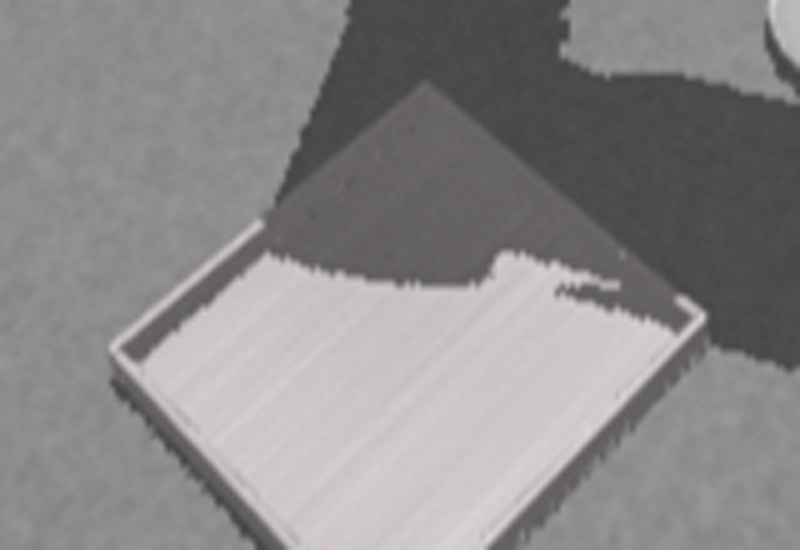

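```bash
python3 -c "
from tgt import *
crop('t0',95,195,190,285,7,'t0tray')
"
python3 -m creep '[[-0.06,-0.05,0,0,5],[-0.15,-0.12,0,0,5],[-0.26,-0.21,0,0,5],[-0.38,-0.31,0,0,5],[-0.5,-0.41,0,0,5],[-0.62,-0.51,0,0,5],[-0.75,-0.62,0,0,5],[-0.88,-0.73,0,0,5]]'
python3 -m creep '[[-0.13,-0.1,0,0.01,5],[-0.25,-0.2,0,0.03,5],[-0.37,-0.3,0,0.05,5],[-0.49,-0.4,0,0.07,5],[-0.6,-0.49,0,0.09,5],[-0.7,-0.57,0,0.11,5],[-0.8,-0.65,0,0.13,5],[-0.88,-0.73,0,0.154,5]]'
```

```text
clock: 34.3
tool_pos: [0.513, 0.0699, 0.1022]
orientation: [180.0, 0.0, -29.6]
force: [0.1, -0.2, -1.4]
opening: 0.0113
clock: 34.97
tool_pos: [0.4724, 0.1766, 0.1022]
orientation: [179.9, 0.0, -57.5]
force: [-0.1, -0.3, -1.4]
opening: 0.0109
```

View pics/t0tray.png

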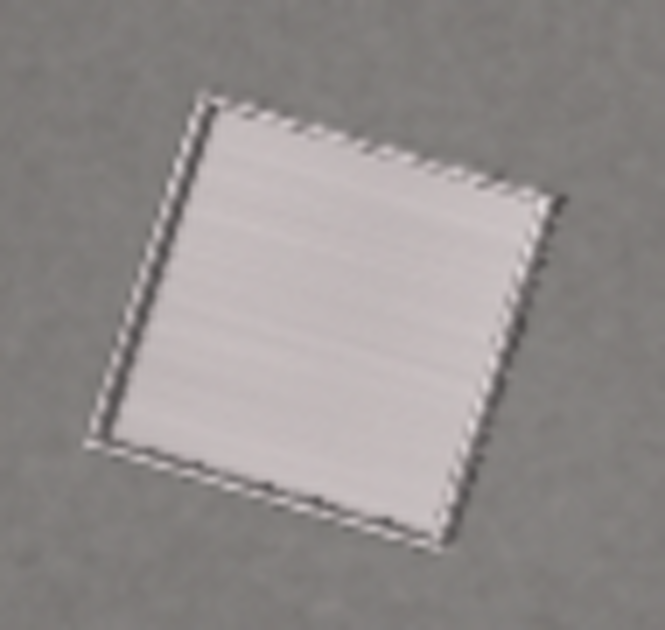

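```bash
python3 - <<'E'
from tgt import *
t=load('t0')
c=np.array([onz(t,(95+(x-3)/7,195+(y-3)/7),.022) for x,y in[(204,95),(556,197),(443,548),(90,443)]])
print(c.round(4),c.mean(0).round(4)); d=c-np.roll(c,-1,0); print(np.linalg.norm(d,axis=1), np.degrees(np.arctan2(d[:,1],d[:,0]))%90)
snap('wrist','w27'); snap('side','s27')
m=c.mean(0)[:2]
# also side view corners of tray from s26d: left (113,347), top(427,82), right (703,315)
s=load('s26')
for k,p in zip(range(3),[(113,347),(427,82),(703,315)]):
    print(onz(s,(130+(p[0]-2)/5,310+(p[1]-2)/5),.022).round(4))
togo([.429,.285,.103],-57.4)
E
```

```text
[[0.5638 0.371  0.022 ]
 [0.5232 0.2169 0.022 ]
 [0.3717 0.2585 0.022 ]
 [0.4128 0.4118 0.022 ]] [0.4679 0.3145 0.022 ]
[0.15940152 0.15714419 0.15869839 0.15635716] [75.260593   74.63671457 74.97864237 74.89194383]
[0.5617 0.373  0.022 ]
[0.521 0.222 0.022]
[0.3703 0.2635 0.022 ]
clock 35.07 pos [0.4728 0.1771 0.1023] rpy [ 1.7998e+02  1.0000e-02 -5.7370e+01] shift [-1.144 -0.213 -0.007] turn 0.0002 F [ 0.7  0.1 -0.8] open 10.9
```

View pics/w27.png

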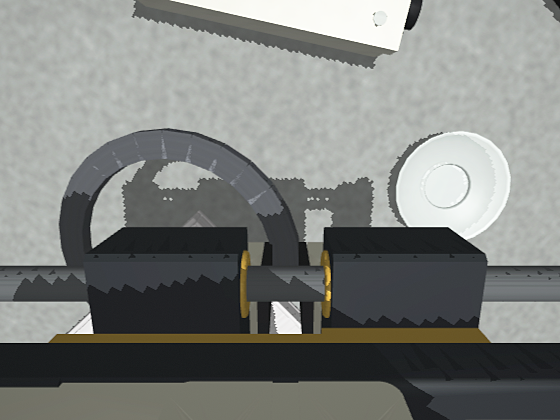

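View pics/s27.png

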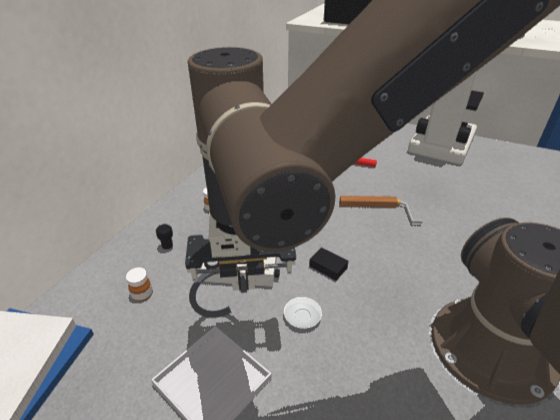

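```bash
python3 -m creep '[[-0.1,-0.02,0,0,5],[-0.22,-0.04,0,0.014,5],[-0.34,-0.07,0,0.014,5],[-0.46,-0.1,0,0.014,5],[-0.58,-0.13,0,0.014,5],[-0.7,-0.16,0,0.014,5],[-0.83,-0.19,0,0.014,5],[-0.95,-0.22,0,0.014,5]]'
python3 - <<'E'
from h import *
from plant import ctrl
snap('side','s28'); snap('wrist','w28')
togo([.429,.294,.1],-60)
def held(T,psi,tilt,dz,n=80,gang=218):
    a=np.radians(np.linspace(-155,155,n))
    P=np.array([np.r_[np.c_[r1*np.cos(a),r1*np.sin(a),np.full(n,z)]] for z in(0,.006) for r1 in(.058,.046)])
    g=np.radians(gang); piv=np.array([.052*np.cos(g),.052*np.sin(g),.003])
    ax=np.array([np.sin(g),-np.cos(g),0])
    Q=R.from_rotvec(ax*np.radians(tilt)).apply((P-piv).reshape(-1,3))
    Q=R.from_euler('z',psi+270-gang,degrees=True).apply(Q)+np.array(T)+[0,0,dz]
    return Q.reshape(4,n,3)
s=load('w27');T=[.4728,.1771,.1023];psi=-57.4
for tilt,nm in((0,'a'),(8,'b')):
    im=s['img'].copy()
    Q=held(T,psi,tilt,.0225)
    for k,c in((0,(0,255,0)),(1,(0,255,0)),(2,(0,0,255)),(3,(0,0,255))):
        q=proj(s,Q[k]);cv2.polylines(im,[np.round(q*16).astype(np.int32)],False,c,1,cv2.LINE_AA,4)
    cv2.imwrite(f'pics/held{nm}.png',cv2.resize(im[110:260,40:330],None,fx=2.6,fy=2.6))
E
```

```text
clock: 35.73
tool_pos: [0.4406, 0.2687, 0.1026]
orientation: [-180.0, 0.0, -59.8]
force: [0.4, -0.1, -0.1]
opening: 0.0109
clock 35.83 pos [0.4407 0.2694 0.1027] rpy [-1.7997e+02  1.0000e-02 -5.9770e+01] shift [-0.271 -0.023  0.027] turn 0.0013 F [ 0.1  0.7 -1.2] open 11.2
```

View pics/helda.png

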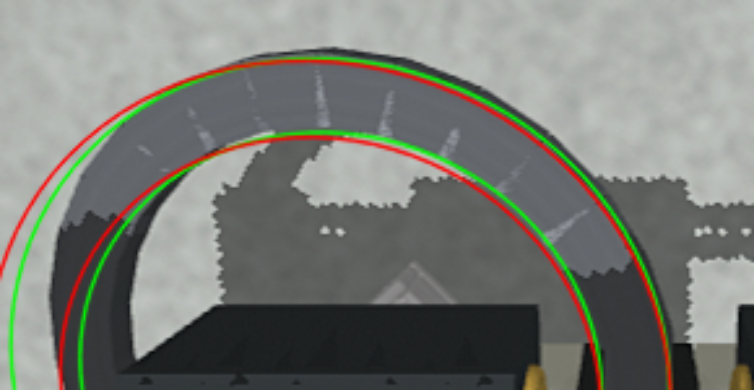

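View pics/heldb.png

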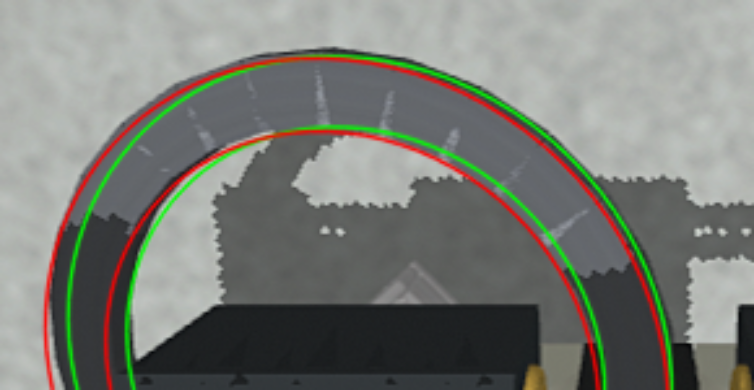

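View pics/s28.png

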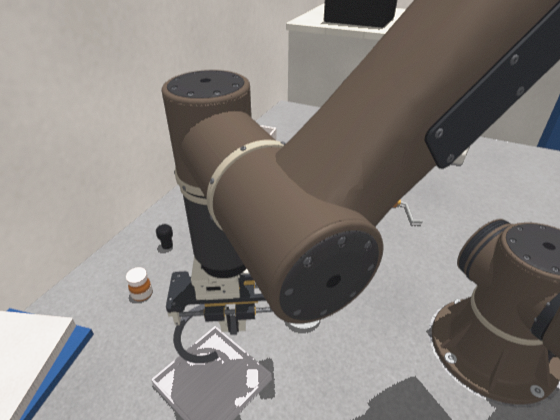

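```bash
python3 -m creep '[[-0.05,-0.01,0,0,5],[-0.12,-0.02,0.05,0,5],[-0.2,-0.02,0.15,0,5],[-0.27,-0.02,0.27,0,5],[-0.27,-0.02,0.39,0,5],[-0.27,-0.02,0.49,0,5],[-0.27,-0.02,0.56,0,5],[-0.27,-0.02,0.6,0,5]]'
python3 - <<'E'
from h import *
snap('side','s29'); snap('wrist','w29'); snap('top','t29')
togo([.429,.294,.04],-60)
crop('s29',140,250,300,420,4,'s29c')
E
```

```text
clock: 36.5
tool_pos: [0.4288, 0.2912, 0.0412]
orientation: [179.9, -0.0, -59.9]
force: [-0.5, 0.4, -1.2]
opening: 0.0115
clock 36.65 pos [0.4293 0.2916 0.0425] rpy [ 1.7998e+02 -2.0000e-02 -5.9900e+01] shift [-0.022 -0.009  0.025] turn 0.0006 F [ 0.  -0.5 -1.4] open 10.9
```

View pics/s29c.png

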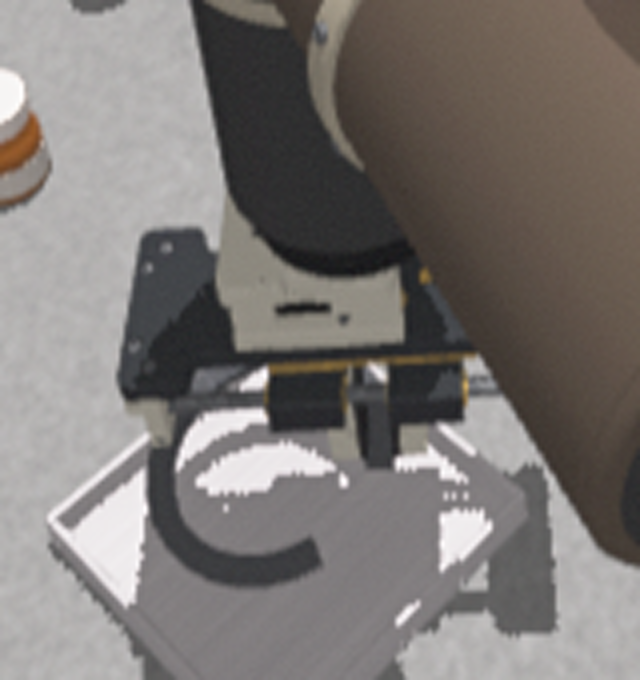

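View pics/w29.png

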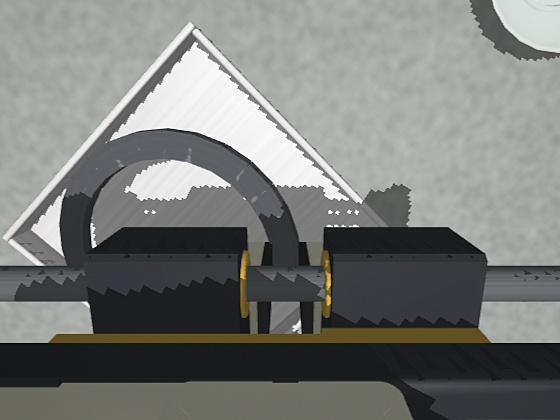

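```bash
python3 - <<'E'
from h import *
s=load('w29')
print(onz(s,(190,25),.022).round(4),onz(s,(8,238),.022).round(4))
c=np.array([.467,.316]);b=np.radians(-15)
for sx,sy in((1,1),(1,-1),(-1,1),(-1,-1)):
    p=c+.08*np.array([sx*np.cos(b)-sy*np.sin(b),sx*np.sin(b)+sy*np.cos(b)]); print(p.round(4),proj(s,[*p,.022])[0].round(0))
E
```

```text
[0.5228 0.2216 0.022 ] [0.562  0.3713 0.022 ]
[0.565  0.3726] [  2. 237.]
[0.5236 0.218 ] [192.  17.]
[0.4104 0.414 ] [213. 407.]
[0.369  0.2594] [405. 238.]
```

```bash
python3 -m creep '[[-0.02,0,0.06,0,5],[-0.04,0,0.14,0,5],[-0.04,0,0.22,0,5],[-0.04,0,0.29,0,5],[-0.04,0,0.34,0,5],[-0.04,0,0.37,0,5],[-0.04,0,0.38,0,5],[-0.04,0,0.38,0,5]]'
python3 - <<'E'
from h import *
snap('side','s30'); snap('wrist','w30')
togo([.427,.2948,.0],-60)
crop('s30',140,250,300,420,4,'s30c')
E
```

```text
clock: 37.32
tool_pos: [0.4272, 0.2951, 0.0044]
orientation: [180.0, -0.0, -59.9]
force: [-1.2, 0.3, -0.7]
opening: 0.0112
clock 37.42 pos [0.4274 0.2954 0.0048] rpy [-179.98    0.    -59.88] shift [0.003 0.006 0.048] turn 0.0006 F [ 0.3 -0.1 -2.2] open 11.3
```

View pics/s30c.png

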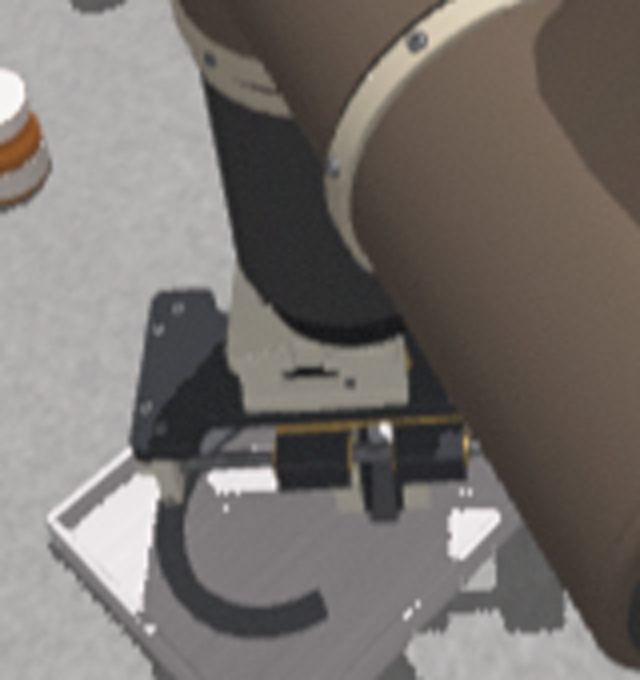

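View pics/w30.png

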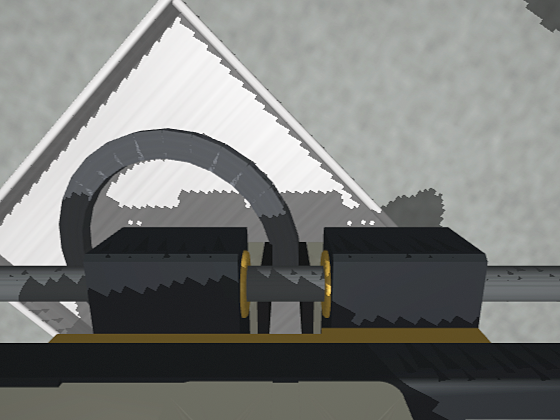

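```bash
python3 -m creep '[[0,0,0.015,0,5],[0,0,0.03,0,5],[0,0,0.045,0,5],[0,0,0.06,0,5],[0,0,0.075,0,5],[0,0,0.085,0,5],[0,0,0.09,0,5],[0,0,0.09,0,5]]'
python3 - <<'E'
from h import *
snap('side','s31'); snap('wrist','w31')
togo([.427,.2948,.0],-60)
crop('s31',140,250,300,420,4,'s31c')
E
```

```text
clock: 38.08
tool_pos: [0.4272, 0.2951, -0.0044]
orientation: [180.0, -0.0, -59.9]
force: [-0.1, -1.2, 0.6]
opening: 0.0111
clock 38.18 pos [ 0.4272  0.2951 -0.0043] rpy [180.    -0.   -59.89] shift [ 0.002  0.004 -0.043] turn 0.0006 F [-0.6 -0.2  1.2] open 11.3
```

View pics/s31c.png

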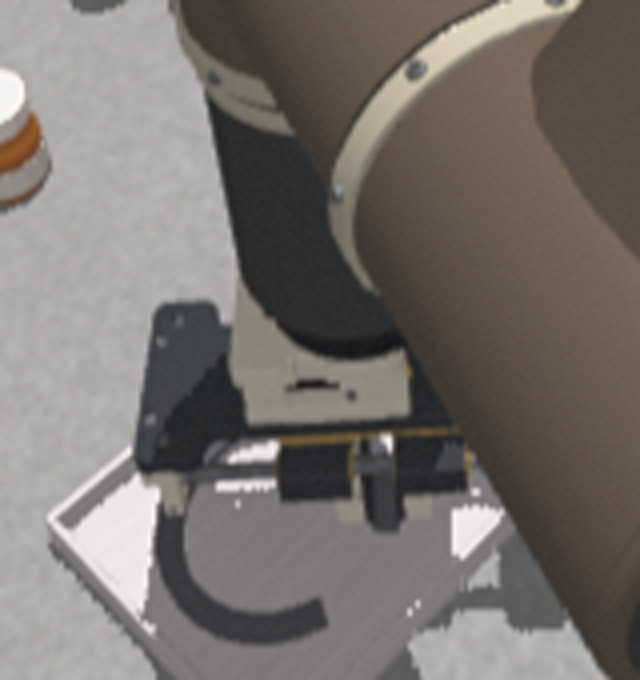

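View pics/w31.png

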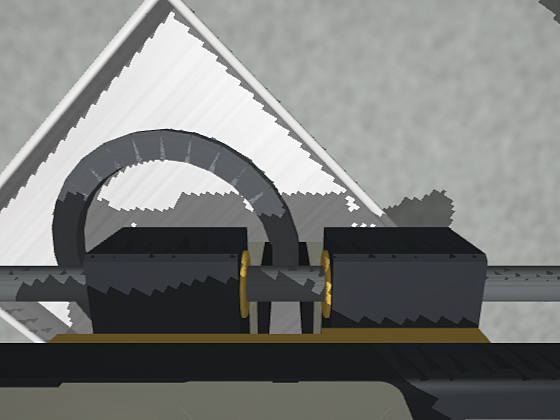

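```bash
python3 -m creep '[[0,0,0.01,0,5],[0,0,0.02,0,5],[0,0,0.03,0,5],[0,0,0.035,0,5],[0,0,0.04,0,5],[0,0,0.045,0,5],[0,0,0.05,0,5],[0,0,0.05,0,5]]'
python3 - <<'E'
from h import *
togo([.427,.2948,.0],-60)
E
python3 -m creep '[[0,0,0.005,0,5],[0,0,0.01,0,5],[0,0,0.01,0,5],[0,0,0.015,0,5],[0,0,0.015,0,5],[0,0,0.02,0,5],[0,0,0.02,0,5],[0,0,0.02,0,5]]'
python3 - <<'E'
from h import *
snap('side','s32'); snap('wrist','w32')
togo([.427,.2948,.0],-60)
crop('s32',140,250,300,420,4,'s32c')
E
```

```text
clock: 38.85
tool_pos: [0.4272, 0.2952, -0.0094]
orientation: [180.0, -0.0, -59.9]
force: [-0.7, -1.3, 1.5]
opening: 0.0112
clock 38.85 pos [ 0.4272  0.2952 -0.0094] rpy [180.    -0.   -59.89] shift [ 0.002  0.004 -0.094] turn 0.0006 F [-0.7 -1.3  1.5] open 11.2
clock: 39.52
tool_pos: [0.4273, 0.2953, -0.0113]
orientation: [-180.0, 0.0, -59.9]
force: [-0.1, -0.6, 1.8]
opening: 0.0109
clock 39.62 pos [ 0.4273  0.2953 -0.0113] rpy [-179.99    0.    -59.89] shift [ 0.003  0.005 -0.113] turn 0.0006 F [-0.4 -1.   0.8] open 11.1
```

View pics/s32c.png

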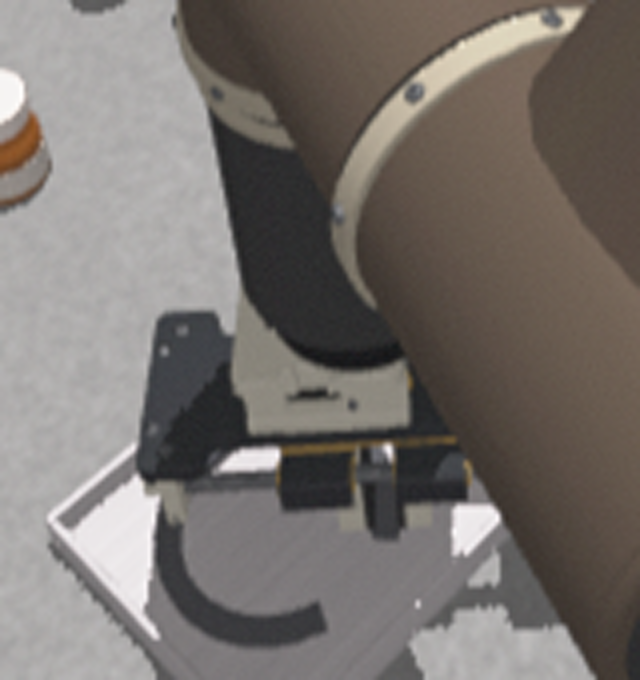

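View pics/w32.png

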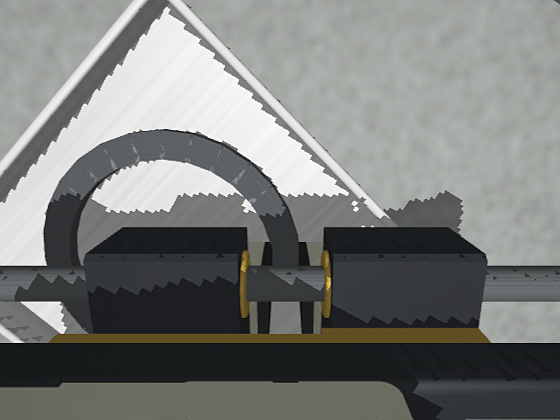

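```bash
python3 -m creep '[[0,0,0.003,0,5],[0,0,0.006,0,5],[0,0,0.009,0,5],[0,0,0.012,0,5],[0,0,0.015,0,5],[0,0,0.015,0,5],[0,0,0.015,0,5],[0,0,0.015,0,5]]'
python3 - <<'E'
from h import *
togo([.427,.2948,.0],-60)
E
python3 -m creep '[[0,0,0.003,0,5],[0,0,0.006,0,5],[0,0,0.009,0,5],[0,0,0.012,0,5],[0,0,0.015,0,5],[0,0,0.015,0,5],[0,0,0.015,0,5],[0,0,0.015,0,5]]'
python3 - <<'E'
from h import *
snap('wrist','w33')
togo([.427,.2948,.0],-60)
E
```

```text
clock: 40.28
tool_pos: [0.4272, 0.2952, -0.0128]
orientation: [-180.0, 0.0, -59.9]
force: [-0.8, -1.2, 0.5]
opening: 0.011
clock 40.28 pos [ 0.4272  0.2952 -0.0128] rpy [-180.      0.    -59.89] shift [ 0.002  0.004 -0.128] turn 0.0006 F [-0.8 -1.2  0.5] open 11.0
clock: 40.95
tool_pos: [0.4272, 0.2952, -0.0144]
orientation: [180.0, 0.0, -59.9]
force: [-0.8, -1.5, 1.6]
opening: 0.0111
clock 41.0 pos [ 0.4272  0.2952 -0.0143] rpy [-180.      0.    -59.89] shift [ 0.002  0.004 -0.143] turn 0.0006 F [-1.1 -1.5  1.4] open 11.3
```

View pics/w33.png

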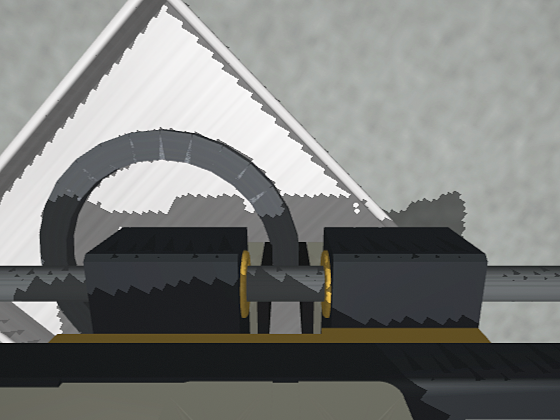

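```bash
python3 -m creep '[[0,0,0.003,0,5],[0,0,0.006,0,5],[0,0,0.009,0,5],[0,0,0.01,0,5],[0,0,0.01,0,5],[0,0,0.01,0,5],[0,0,0.01,0,5],[0,0,0.01,0,5]]'
python3 - <<'E'
from h import *
togo([.427,.2948,.0],-60)
E
python3 -m creep '[[0,0,0.003,0,5],[0,0,0.006,0,5],[0,0,0.009,0,5],[0,0,0.01,0,5],[0,0,0.01,0,5],[0,0,0.01,0,5],[0,0,0.01,0,5],[0,0,0.01,0,5]]'
python3 - <<'E'
from h import *
snap('wrist','w34')
snap('side','s34'); crop('s34',140,250,300,420,4,'s34c')
togo([.427,.2948,.0],-60)
E
```

```text
clock: 41.67
tool_pos: [0.4273, 0.2952, -0.0153]
orientation: [-180.0, 0.0, -59.9]
force: [-0.4, -1.0, 2.1]
opening: 0.011
clock 41.67 pos [ 0.4273  0.2952 -0.0153] rpy [-180.      0.    -59.89] shift [ 0.003  0.004 -0.153] turn 0.0006 F [-0.4 -1.   2.1] open 11.0
clock: 42.33
tool_pos: [0.4272, 0.2952, -0.0163]
orientation: [180.0, -0.0, -59.9]
force: [-1.5, -0.3, 0.7]
opening: 0.011
clock 42.43 pos [ 0.4272  0.2952 -0.0163] rpy [-180.      0.    -59.89] shift [ 0.002  0.004 -0.163] turn 0.0006 F [-0.1 -1.7  2.2] open 11.4
```

View pics/s34c.png

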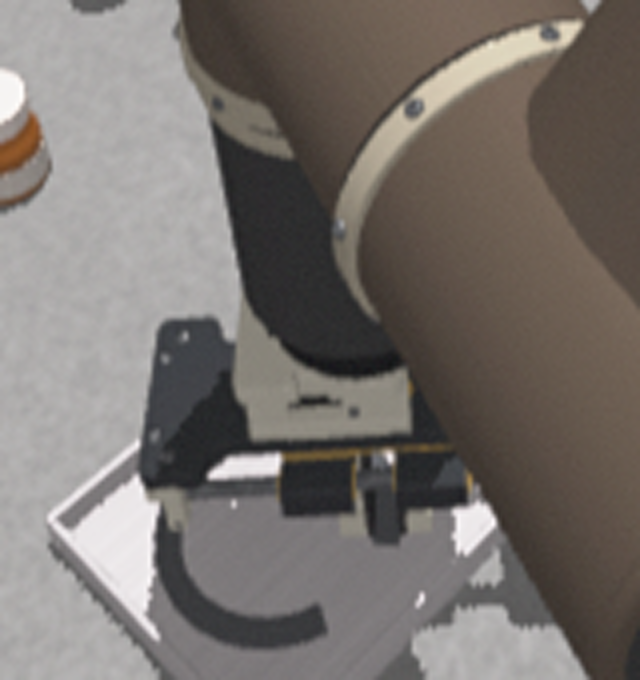

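View pics/w34.png

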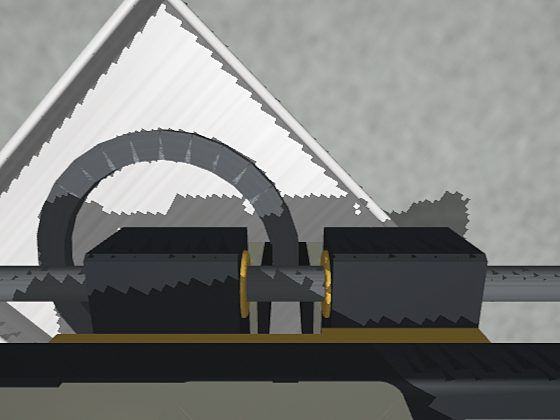

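```bash
python3 - <<'E'
from h import *
def held(T,psi,tilt,dz,n=120,gang=218):
    a=np.radians(np.linspace(-155,155,n))
    P=np.array([np.c_[r1*np.cos(a),r1*np.sin(a),np.full(n,z)] for z in(0,.006) for r1 in(.058,.046)])
    g=np.radians(gang); piv=np.array([.052*np.cos(g),.052*np.sin(g),.003]); ax=np.array([np.sin(g),-np.cos(g),0])
    Q=R.from_rotvec(ax*np.radians(tilt)).apply((P-piv).reshape(-1,3))
    return (R.from_euler('z',psi+270-gang,degrees=True).apply(Q)+np.array(T)+[0,0,dz]).reshape(4,n,3)
for nm,z in(('w31',-.0043),('w32',-.0113),('w33',-.0143),('w34',-.0163)):
    s=load(nm); g=s['img'][225:229].astype(float).mean((0,2)); 
    d=np.diff(g[20:110]); print(nm,'edges',20+np.argsort(d)[:2],20+np.argsort(-d)[:2],end=' | ')
    for t in (0,2,4,6):
        Q=held([.4272,.2952,z],-59.9,t,.0225); q=proj(s,Q[2]); print(t,q[np.argmin(abs(q[:,1]-227)+(q[:,0]>200)*999)][0].round(1),(Q[0][:,2].min()*1e3).round(1),end='; ')
    print()
E
```

```text
w31 edges [51 50] [84 83] | 0 38.4 15.2; 2 42.9 11.4; 4 48.2 7.5; 6 53.2 3.7; 
w32 edges [43 44] [77 78] | 0 38.6 8.2; 2 43.1 4.4; 4 48.4 0.5; 6 53.4 -3.3; 
w33 edges [40 39] [75 74] | 0 38.4 5.2; 2 42.9 1.4; 4 48.3 -2.5; 6 53.2 -6.3; 
w34 edges [38 37] [73 74] | 0 38.5 3.2; 2 43.0 -0.6; 4 48.3 -4.5; 6 53.3 -8.3;
```

```bash
python3 -m creep '[[0,0,0,0,12],[0,0,0,0,14],[0,0,0,0,16],[0,0,0,0,18],[0,0,0,0,20],[0,0,0,0,22],[0,0,0,0,22],[0,0,0,0,22]]'
python3 - <<'E'
from h import *
snap('wrist','w35')
togo([.427,.2948,.0],-60)
E
python3 -m creep '[[0,0,-0.02,0,22],[0,0,-0.05,0,22],[0,0,-0.1,0,22],[0,0,-0.18,0,22],[0,0,-0.28,0,22],[0,0,-0.4,0,22],[0,0,-0.52,0,22],[0,0,-0.65,0,22]]'
python3 - <<'E'
from h import *
snap('wrist','w36');snap('side','s36'); crop('s36',140,250,300,420,4,'s36c')
togo([.427,.2948,.0],-60)
E
```

```text
clock: 43.1
tool_pos: [0.4272, 0.2952, -0.0163]
orientation: [-180.0, -0.0, -59.9]
force: [0.4, 0.0, -0.1]
opening: 0.022
clock 43.15 pos [ 0.4272  0.2952 -0.0164] rpy [180.    -0.   -59.89] shift [ 0.002  0.004 -0.164] turn 0.0006 F [-0.2 -0.3 -0.4] open 22.0
clock: 43.82
tool_pos: [0.4273, 0.2953, 0.0502]
orientation: [-180.0, 0.0, -59.9]
force: [-0.1, 0.1, -0.7]
opening: 0.022
clock 43.92 pos [0.4284 0.2966 0.0517] rpy [-1.7974e+02  1.0000e-01 -5.9860e+01] shift [0.01  0.024 0.517] turn 0.0008 F [0.2 0.8 0.1] open 22.0
```

View pics/s36c.png

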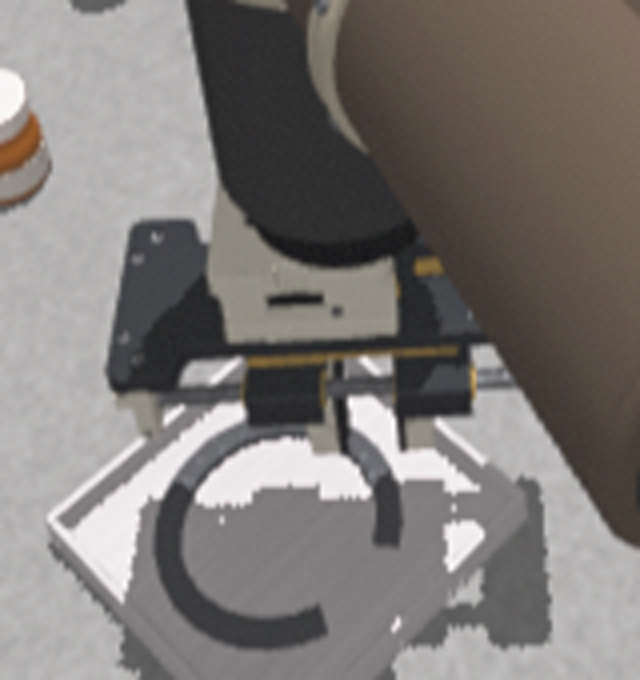

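View pics/w36.png

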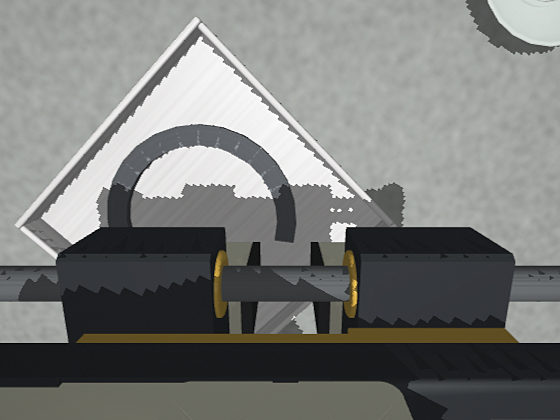

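```bash
python3 -m creep '[[0,0,-0.12,0,22],[0,0,-0.25,0,22],[0,0,-0.4,0,22],[0,0,-0.55,0,22],[0,0,-0.7,0,22],[0,0,-0.85,0,22],[0,0,-0.97,0,22],[0,0,-1,0,22]]'
python3 -m creep '[[-0.1,0,0,0,22],[-0.22,0,0,0,22],[-0.35,0,0,0,22],[-0.5,0,0,0,22],[-0.65,0,0,0,22],[-0.8,0,0,0,22],[-0.95,0,0,0,22],[-1,0,0,0,22]]'
python3 - <<'E'
from h import *
snap('side','s37');snap('top','t37'); snap('wrist','w37')
crop('s37',180,110,440,300,3,'s37c')
togo([.427,.2948,.0],-60)
E
```

```text
clock: 44.58
tool_pos: [0.4279, 0.296, 0.1509]
orientation: [-179.8, 0.1, -59.9]
force: [0.7, -0.1, -0.6]
opening: 0.0219
clock: 45.25
tool_pos: [0.3756, 0.3837, 0.1479]
orientation: [180.0, -0.0, -59.8]
force: [0.6, -0.5, 0.6]
opening: 0.0222
clock 45.4 pos [0.3764 0.3821 0.1481] rpy [ 1.7995e+02 -3.0000e-02 -5.9810e+01] shift [1.008e+00 1.000e-03 1.482e+00] turn 0.0011 F [-1.1  0.3 -0.2] open 22.0
```

View pics/s37c.png

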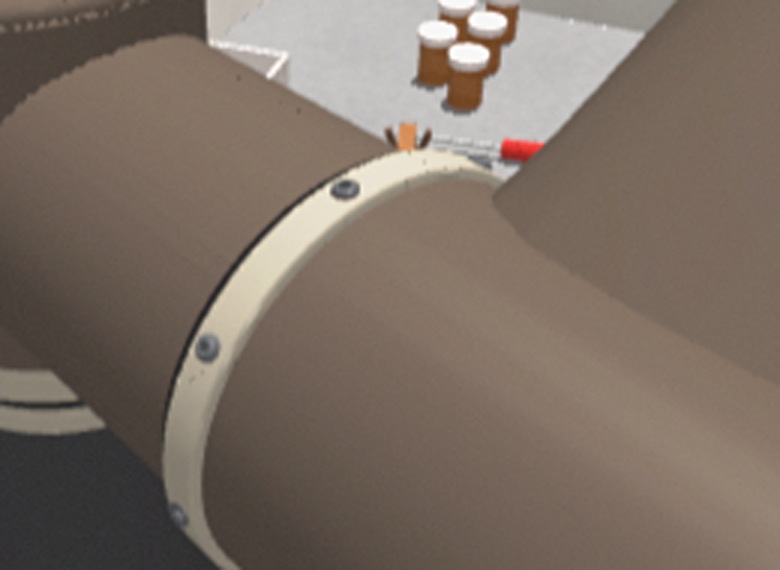

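View pics/t37.png

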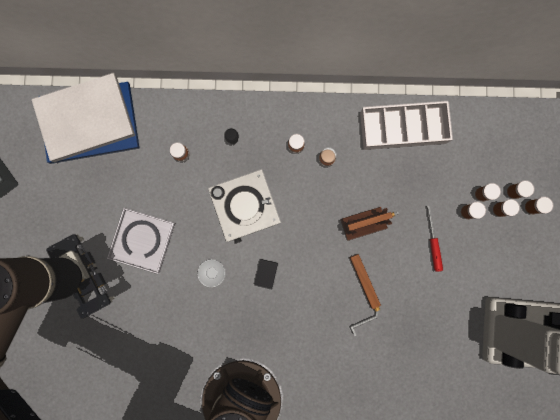

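View pics/w37.png

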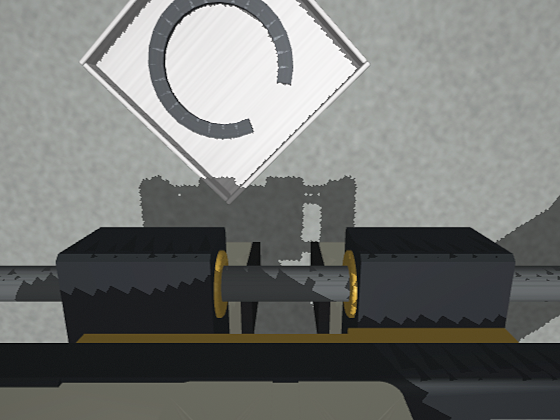

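```bash
python3 - <<'E'
from h import *
a=load('t0')['img'];b=load('t37')['img']
d=cv2.absdiff(a,b).max(2)
for n,(x0,y0,x1,y1) in dict(pick=(330,190,410,250),big=(340,250,390,340),jars=(160,120,345,170),dish=(190,255,280,292),driver=(420,200,445,275),base=(205,165,285,245)).items():
    print(n,(d[y0:y1,x0:x1]>40).sum())
A=cv2.cvtColor(a,6)[200:240,335:400].astype(np.float32);B=cv2.cvtColor(b,6)[200:240,335:400].astype(np.float32)
print(cv2.phaseCorrelate(A,B))
from plant import workorder
workorder.close_job()
E
```

```text
pick 15
big 0
jars 0
dish 0
driver 0
base 55
((0.03594555987110226, -0.20774390021207978), 1.0247486650943756)
the job is handed in; nothing more can be done
```

The job is done and handed in at about 45 s on the robot's clock (limit 66 s).

- **Prying:** I took the pick from its rest and put its toe about 11 mm under the ring's free end. I then lifted that end about 32 mm, and the catch sprang back under the ring. With the pick withdrawn, the ring stayed up on the catch.
- **Pick:** It is back in its rest with its toe the same way. In the before and after top views the pick and rest shifted by about 0.2 px, under 1 mm.
- **Ring:** I gripped it near its free end, lifted it off, and lowered it into the tray. It hung at about 8–9° but had levelled to about 0° against the tray floor before I let go. The last wrist and top views show it lying flat inside the walls.
- **Bystanders:** The jars, dish, driver and larger look-alike pick show no change in the top view. I did not compare the slide box and eyepiece separately, but they look unmoved. The base differs only where the ring is gone.
- **Forces:** I saw nothing above about 2 N at any check. I never lowered onto the glass, though the force on it was not measured separately.

**First grip missed:** My first attempt on the ring closed on nothing (opening read 5 mm instead of 12 mm). In the side views the fingers end about 16 mm higher than the stated TCP. I opened, went 15 mm lower in small steps while watching the force, and gripped again. The ring did not move during the miss.

**Side camera:** It was off by about 1–2 px, so I relied on the wrist and top views for positions.

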